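# Put the weighing scoop on the scale and tare it

## Robot

A 6-joint arm with a two-finger parallel gripper is mounted at the origin on the work surface. World frame = base frame: x ahead of the robot, y to its left, z up, the work surface at z = 0. Lengths are in m, angles in degrees, forces in N, time in s.
With the tool pointing down it reaches from about 0.325 to 1 m from the base axis. Payload 5.1 kg.
Tool frame: the origin (TCP) lies midway between the tips of the shut fingers; the grasp point (between the pads) lies 19 mm behind it (manip.hold_point_z is the z of the grasp point in the tool frame, in m); z points along the fingers, y is the direction in which the jaws open and shut (so a half turn about z gives the same grasp; the last joint's range is limited). The gripper opens to 85 mm and grips with 20 to 120 N. Pads are 22 mm wide; open, the fingers measure 114 mm over their backs; the gripper's body (76 mm by 85 mm) begins 54 mm behind the grasp point. The pads swing forward as they close: fully open they stand 13 mm farther back than shut.
Start: joints at [64.366, 7.093, 94.555, -0, 78.352, -4.733], TCP at [0.232, 0.607, 0.231] pointing down, gripper open.
Joint ranges: [-149.61, 149.61], [-58.7, 133.49], [1.44, 155.28], [-77.14, 257.14], [18.33, 153.61], [-166.67, 166.67]. Speed limits (degrees/s): [147.25, 147.25, 180, 180, 180, 180].

## Interface

Orientations are given as [roll, pitch, yaw] about the fixed x, y, z axes, in that order (R = Rz(yaw) Ry(pitch) Rx(roll)).
In Python, from bench import manip, camera, workorder gives the robot as it stands.
- The arm moves only by the tool arm_command, never from a script. Its argument "plan" is one flat list of numbers, 4 for each row, row after row: the shift along the tool's x, y, z in m, then the turn about the tool's z in rad. A call has 1 to 10 rows; each row shifts and turns the commanded pose from where the row before left it, along the tool's axes as they then stand; what a row does not reach is not made up. A row lasts 1/10 s, in which the tool goes at most 50 mm and 8.59 degrees, less where a joint would pass 70% of its speed; a pose out of reach is approached as far as the arm can. A call is refused whole if a number of a shift passes 0.05 or a number of a turn 0.15, either way. A call with a gripper value outside its range is refused whole. "grip" is the closure, from 0 (fully open) to 1 (shut), set as the call begins (left out, the last holds). The fingers move at their own pace and stop on an object; "grip_force" is the grip in N (left out, the last holds). Time passes only in rows, so rows that do not move let the fingers close. It gives the time, the measured TCP pose, the force and the opening at its end, in the units of the state.
- manip.get_state(): the state, without advancing time (a new reading comes with each control period).
- camera(name): name is "scene" or "side" or "wrist"; returns a dict with "image" (400x640x3 uint8, red, green, blue), "fov_y" (degrees; the focal length in pixels is half the picture's height over the tangent of half this angle, whatever the lens; pixels are square), "cx", "cy" (the principal point, pixels), "eye" and "rotation" of the camera in the world; the wrist camera has in their place "mount" (4x4, takes a point from camera to tool coordinates, whose origin is the TCP and whose axes are the flange's). Camera axes: x right, y down, z forward; pixel columns grow to the right and rows downward; lengths in m; the calibration is good to about 2 mm. The wrist camera is an equidistant fisheye: a pixel r from the principal point sees the ray r / f radians off the axis. A picture is of the moment at which its call begins: read the wrist's pose just before it. There is no depth.
- workorder.hand_in(): hands the job in, once; it reports no verdict.
The state is a dict: "t": time; "joints": joint angles; "qd": joint speeds; "joint_efforts": joint torques, N m; "eef_pos": TCP position; "eef_rot": TCP orientation; "wrist_force": force on the tool from outside, world axes, zero at the start; "moment": the same for the moment, N m; "finger_gap": finger opening in m.
Only numpy, scipy, OpenCV 4.12 (cv2) and the standard library are available. Lean on these libraries where they do the work, as an engineer would, in place of code of your own. Each camera call takes 0.05 s, during which the arm holds its last target. There are 200 camera calls.

## Task

Get the scale ready for weighing out seeds: lift the clear flap of the tool bin right up, take out the aluminium scoop and lay it gently, bowl up, in the middle of the scale's pan. With the scoop let go there, press the tare key, and shut the flap again. The other tools stay in the bin and everything else on the bench stays where it stands.

Things in the scene. Friction and masses are not known exactly. Their poses are not given: they have to be found in the camera images.
- scoop: The target: aluminium weighing scoop, 170 mm long, 0.16 kg; the only thing in the bin with an open bowl. Origin under the middle of the bowl's flat bottom, z up, x towards the handle. Bowl 95 mm long (x -47 to 47), 78 wide, 45 high at the back, falling to a low lip in front, walls 3 mm. It lies flat, handle towards the bin's back (+x of the bin, within 0.15 rad); centre of mass at x 17.
- scoop_grip (a point): Where to take the scoop: on the axis of its handle at x 78, y 0, z 35 mm of the scoop's frame; axes as the scoop's. The handle is 20 mm wide (y), 18 mm high with rounded edges, runs from x 47 to x 122 mm and rises 10 degrees towards its end. In the bin it is under the edge of the fixed cover.
- bin: White plastic tool bin, fixed. 300 mm deep (x, front to back; the front faces the robot), 430 mm wide (y). Origin under its middle. Floor 6 mm, walls 5 mm thick. Front wall 70 mm high; side walls rise from there with the flap's slope to 145 mm at the hinge (x 10 mm), then level to the back. Five hand tools lie in it side by side about 75 mm apart, roughly along x.
- flap (a joint): The bin's clear sloping front flap: 0 = shut on the front wall (falling 25.1 degrees towards the robot), grows as it is lifted, stop at 1.62 rad, where it stands up, leaning 22 degrees towards the robot. Starts between 0 and 0.25. A stiff hinge holds it wherever it is left; moving it takes 2 to 3 N at the bar.
- flap_bar (a point): Middle of the flap's round steel handle bar, 12 mm thick, 120 mm long, along the bin's y, on two 8 mm wires in the flap's plane, 36 mm beyond its free edge and 213 mm from the hinge line. Shut, it is about 58 mm above the bench, in front of the bin (bin x -183 mm). The bar can turn between the fingers as the flap swings.
- flap_hinge (a point): Middle of the flap's hinge line, which runs along the bin's y: bin x +10 mm, 146 mm above the bench. Axes as the bin's.
- scale: Bench scale, fixed: grey housing with a flat steel pan 215 mm (x) by 250 mm (y), 64 mm above the bench. Origin under the pan's middle at bench level; x from front to back. In front of the pan (x -185 to -102 mm, facing the robot) is the console, sloping 16 degrees towards the robot, with a display and, at its right end seen from the robot, the raised tare key.
- pan (a point): Middle of the top of the scale's steel pan, 64 mm above the bench. Axes as the scale's.
- tare (a joint): The tare key, a round white spring key 28 mm across: 0 = up, 0.006 m = fully down, along its own axis (tilted 16 degrees from vertical towards the robot). Fully down takes 5 N.
- tare_top (a point): Middle of the top face of the tare key; its z axis points out of the key. In the scale's frame about x -150, y -80, z 55 mm.
- spatula: Wooden spatula, 200 mm long, blade 40 mm wide, up to 10 mm thick, lying in the bin, blade to the front. Stays in the bin. Origin under the middle of its blade.
- brush: Pastry brush with wooden handle, 195 mm long, 42 mm wide, up to 16 mm thick, lying in the bin, bristles to the front. Stays in the bin. Origin under the front half, 41 mm from the bristles' end.
- palette: Palette knife, steel blade and dark wooden handle, 195 mm long, 30 mm wide, lying in the bin near a side wall. Stays in the bin. Origin under its middle.
- whisk: Steel balloon whisk, 190 mm long, 45 mm thick, lying in the bin near a side wall. Stays in the bin. Origin under its middle.
- banneton_a: Oval cane proving basket, 280 by 150 by 80 mm, on the left of the bench. Leave it. Origin under its middle.
- banneton_b: Oval cane proving basket, 280 by 150 by 80 mm, on the right of the bench. Leave it. Origin under its middle.
- cover_edge (a point): Middle of the front edge of the bin's fixed clear cover (bin x 12, z 145 mm: its underside). The cover, 5 mm thick, closes the top from here to the back wall, so a gripper has to reach the scoop's handle from the front, tilted forward 30 to 40 degrees from vertical. Axes as the bin's.
- dough_cutter: Round steel dough cutter, a plain ring 70 mm across and 40 mm high, standing on the bench on the robot's left, nearer to it than bin, scale and basket. Leave it. Origin under its middle.

How it is judged (in metres and radians):
On the way, in this order (a step that is already met when the one before it is completed fails the run):
1. the flap is lifted right up (joint above 1.3 rad) (value of joint flap above 1.3 rad), for 0.1 s.
2. the scoop is lifted clear of the bin's front wall (its underside 75 mm above the bench) (height (world z) of scoop above 0.075 m), for 0.1 s.
3. the scoop lies bowl up in the middle of the pan, let go and at rest (x of scoop in the frame of pan between -0.07 and 0.07 m and y of scoop in the frame of pan between -0.085 and 0.085 m and z of scoop in the frame of pan between -0.004 and 0.006 m and angle between scoop's own z axis and vertical below 0.12 rad and linear speed of scoop below 0.03 m/s and contact force between the fingers and scoop below 0.05 N), for 0.2 s.
4. the tare key is pressed (over 4 mm) while the scoop lies there (all of step 3 and value of joint tare above 0.004 m), for 0.1 s.
At the end, for the whole second after the job is handed in: Scoop at rest, let go, bowl up (0.12 rad) on the pan, middle of its bowl within 70 mm (scale x) and 85 mm (scale y) of the pan's middle; tare key pressed after that and back up; flap shut (below 0.06 rad); the other four tools in the bin (all of step 3 and value of joint flap below 0.06 rad and value of joint tare below 0.002 m and z of each of spatula, brush, palette, whisk in the frame of bin below 0.04 m and horizontal distance between each of spatula, brush, palette, whisk and bin below 0.21 m); the robot touches nothing.
It fails at once if the scoop is dropped or thrown onto the scale (over the pan, not held, faster than 0.45 m/s) (horizontal distance between scoop and pan below 0.15 m and contact force between the fingers and scoop below 0.05 N and linear speed of scoop above 0.45 m/s).
It fails at once if the scoop is pressed on the scale with over 40 N (contact force between scoop and scale above 40 N).
It fails at once if another tool is lifted out of the bin (80 mm up) (z of any of spatula, brush, palette, whisk in the frame of bin above 0.08 m).
It fails at once if a basket or the dough cutter is moved more than 40 mm (distance of any of banneton_a, banneton_b, dough_cutter from where it was at the start of the episode above 0.04 m).
It also fails if it takes over 72 s, if anything falls off the work surface, if the arm or the gripper's body presses on something with over 40 N, if the wrist force passes 120 N, or if a joint passes its speed limit or range.

## Working session

There is one attempt and no reset: what is moved stays moved. The work goes in short steps, Python scripts to look and compute and a tool call to move; the robot and the scene stay as the last step left them, time stands still between calls to the robot, and variables do not carry over. Pictures are saved under pics/ and viewed, about 8 in all and at most 12, crops included, and the job is handed in when it is done.

Besides the shell and the picture viewer there is one more tool, called after "Request:" as name(argument=value, ...) on one line, values as JSON. arm_command: Moves the arm, as the interface text tells. Its arguments: {"type":"object","properties":{"plan":{"type":"array","items":{"type":"number"}},"grip":{"type":"number"},"grip_force":{"type":"number"}},"required":["plan"]}

```bash
ls; mkdir -p pics
python3 - <<'E'
from bench import manip, camera
import cv2
print(manip.get_state(), manip.hold_point_z)
for n in ("scene","side","wrist"):
    c=camera(n); print(n,{k:v for k,v in c.items() if k!="image"})
    cv2.imwrite(f"pics/{n}0.png",c["image"][:,:,::-1])
E
```

```text
pics
{'t': 0.0, 'joints': array([ 6.43640717e+01,  7.13603337e+00,  9.46351935e+01, -2.01641562e-03,
        7.83530832e+01, -4.73391538e+00]), 'qd': array([ 0.03330586, -0.06842557, -0.06100702, -0.05116612,  0.07086923,
       -0.04398938]), 'joint_efforts': array([ 1.74831821e-03, -4.23604381e+01, -3.65456808e+01,  8.10032157e-05,
        7.08210093e-03,  9.15338717e-06]), 'eef_pos': array([0.2316788 , 0.6066392 , 0.23001291]), 'eef_rot': array([-1.79875951e+02, -8.29183316e-03,  1.59098387e+02]), 'wrist_force': array([ 0.66669548, -0.59664221, -0.10040782]), 'moment': array([ 0.078284  ,  0.03253234, -0.01767673]), 'finger_gap': 0.08553057996087536} -0.0187
scene {'fov_y': 54.1233907754841, 'cx': 318.79321277566777, 'cy': 195.2044684526542, 'eye': array([ 1.05037972, -1.05594263,  1.02975638]), 'rotation': array([-126.55308471,   -1.06059176,   29.14481476])}
side {'fov_y': 54.90660972634597, 'cx': 316.6617277422863, 'cy': 196.9551325553335, 'eye': array([-0.32768659, -0.67946372,  0.98474979]), 'rotation': array([-130.13480889,   -0.60600286,  -48.54749595])}
wrist {'fov_y': 65.70646984690485, 'cx': 316.2624013927607, 'cy': 198.44179204488637, 'mount': array([[ 7.64158078e-04, -9.50986557e-01, -3.09231280e-01,
         7.91263926e-02],
       [ 9.99999566e-01,  5.61723025e-04,  7.43672181e-04,
        -3.45117849e-04],
       [-5.33519917e-04, -3.09231714e-01,  9.50986573e-01,
        -1.42209189e-01],
       [ 0.00000000e+00,  0.00000000e+00,  0.00000000e+00,
         1.00000000e+00]])}
```

Run:
```python
import cv2,numpy as np
for n in ("scene","side"):
    im=cv2.imread(f"pics/{n}0.png"); cv2.imwrite(f"pics/{n}0b.png",cv2.resize(im,(800,500),interpolation=cv2.INTER_CUBIC))
```

```text
(no output)
```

View pics/scene0.png

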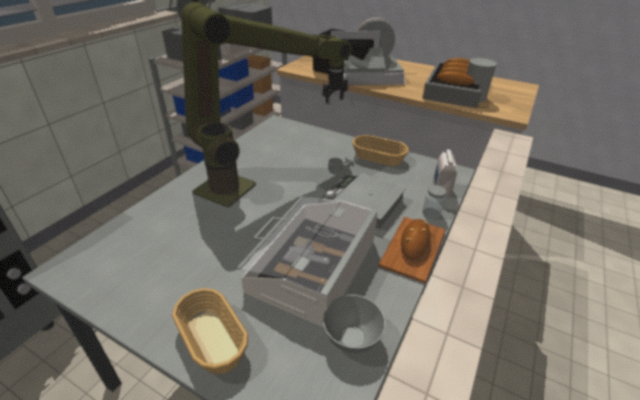

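View pics/side0.png

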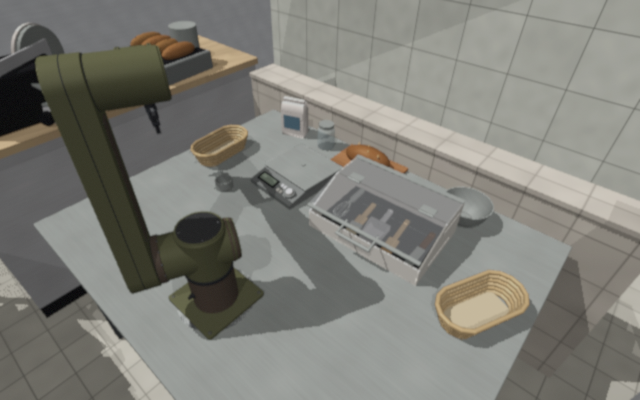

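Scene: bin at about (310,255), scale behind it with the console near (340,180), and the arm at the upper left. Side: bin at (385,215) with the bar at about (355,243), console and tare key near (285,190), cutter at (224,183). I'll zoom in on the side view.

Run:
```python
import cv2,numpy as np
im=cv2.imread("pics/side0.png")[145:295,240:480]; cv2.imwrite("pics/sidec.png",cv2.resize(im,None,fx=3.333,fy=3.333,interpolation=cv2.INTER_CUBIC))
```

```text
(no output)
```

View pics/sidec.png

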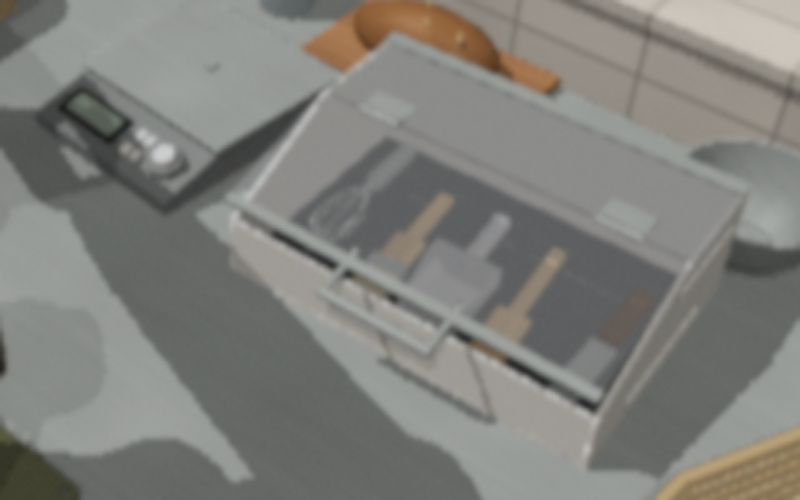

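Crop: the tools from left to right are whisk, brush, scoop (bowl at (450,280), handle end at (503,215)), spatula and palette. The flap is slightly open, with the bar from (325,292) to (430,350). The tare key is at (163,154). Next I'll fit the poses.

```bash
cat > h.py <<'E'
import numpy as np
from scipy.spatial.transform import Rotation as Ro
from scipy.optimize import least_squares
def rot(r): return Ro.from_euler('xyz',r,degrees=True).as_matrix()
def rz(a): return Ro.from_euler('z',a).as_matrix()
def proj(P,c):
    p=(np.atleast_2d(P)-c['eye'])@rot(c['rotation']); f=200/np.tan(np.radians(c['fov_y']/2))
    return np.c_[c['cx']+f*p[:,0]/p[:,2], c['cy']+f*p[:,1]/p[:,2]]
def projw(P,c,st):
    M=c['mount']; R=rot(st['eef_rot'])
    t=(np.atleast_2d(P)-st['eef_pos'])@R
    p=(t-M[:3,3])@M[:3,:3]
    f=200/np.tan(np.radians(c['fov_y']/2)); rho=np.hypot(p[:,0],p[:,1]); th=np.arctan2(rho,p[:,2])
    return np.c_[c['cx'],c['cy']]+(f*th/rho)[:,None]*p[:,:2]
def place(L,q): return np.asarray(L)@rz(q[2]).T+[q[0],q[1],0]
def flapbar(a,s=.213,y=0): # bin frame
    e=np.radians(-25.1)+a
    return np.array([.010-s*np.cos(e),y,.146+s*np.sin(e)])
E
cat > fit0.py <<'E'
from h import *
side=dict(fov_y=54.90660972634597,cx=316.6617277422863,cy=196.9551325553335,eye=np.array([-0.32768659,-0.67946372,0.98474979]),rotation=[-130.13480889,-0.60600286,-48.54749595])
cr=lambda l:np.array(l)/3.3333+[240,145]
B=np.array([[-150,-215,70],[-150,-215,0],[-150,215,70],[150,215,147],[150,-215,147],[10,215,147],[10,-215,147]])/1e3
b=cr([[597,403],[588,462],[232,215],[395,37],[745,192],[330,92],[688,265]])
bar=cr([[325,292],[430,350]]); ed=cr([[232,200],[598,398]])
def res(q):
    F=[flapbar(q[3],.213,.06),flapbar(q[3],.213,-.06),flapbar(q[3],.177,.213),flapbar(q[3],.177,-.213)]
    return (proj(place(np.vstack([B,F]),q),side)-np.vstack([b,bar,ed])).ravel()
s=least_squares(res,[.6,0,0,.1],loss='soft_l1');print('bin',s.x.round(4));print(res(s.x).reshape(-1,2).round(1).tolist())
q=s.x; print('bar',place([flapbar(q[3])],q),'hinge',place([[.01,0,.146]],q))
S=np.array([[-150,-80,55],[-107,125,64],[-107,-125,64],[-185,-125,0]])/1e3
sp=cr([[163,154],[88,70],[215,152],[165,208]])
r2=lambda q:(proj(place(S,q),side)-sp).ravel()
s2=least_squares(r2,[.6,.4,0],loss='soft_l1');print('scale',s2.x.round(4),r2(s2.x).reshape(-1,2).round(1).tolist())
C=np.array([[122,0,48],[47,39,51],[47,-39,51]])/1e3
cp=cr([[503,217],[428,243],[502,270]])
r3=lambda q:(proj(place(C,q),side)-cp).ravel()
s3=least_squares(r3,[.6,0,0]);print('scoop',s3.x.round(4),r3(s3.x).reshape(-1,2).round(1).tolist())
E
python3 fit0.py
```

```text
bin [ 0.584  -0.2032  0.0495  0.173 ]
[[0.6, 4.0], [-0.8, 0.6], [0.1, 0.0], [0.2, -1.3], [1.7, -2.1], [-1.6, -1.3], [1.4, -1.6], [0.1, -0.2], [-0.2, -0.2], [-1.4, 0.0], [-0.2, 0.9]]
bar [[ 0.38867221 -0.2129136   0.09020516]] hinge [[ 0.59398285 -0.20274124  0.146     ]]
scale [ 0.6183  0.2057 -0.1224] [[-0.1, -0.0], [-0.3, -4.4], [0.5, -0.3], [-0.1, 4.5]]
scoop [ 0.5106 -0.2124  0.1094] [[-1.2, 0.6], [1.8, -0.7], [-0.6, 0.2]]
```

```bash
cat >> h.py <<'E'
def plan(targets, st=None, vmax=.045, R=None, p=None):
    """straight legs to world targets from the present pose; prints n rows x tool shift"""
    if p is None:
        from bench import manip
        st=manip.get_state(); R=rot(st['eef_rot']); p=st['eef_pos']
        print('t',round(st['t'],2),'pos',p.round(4),'rot',st['eef_rot'].round(2),'j',st['joints'].round(1),'F',st['wrist_force'].round(1),'gap',round(st['finger_gap'],4))
    for g in targets:
        d=R.T@(np.array(g)-p); n=max(1,int(np.ceil(np.linalg.norm(d)/vmax)))
        print(g,n,'x',(d/n).round(4).tolist()); p=np.array(g)
    return R
E
python3 -c "
from h import *
plan([[.232,.607,.45],[.594,.10,.50],[.644,.104,.50]])"
```

```text
t 0.15 pos [0.2318 0.6068 0.2303] rot [-1.7991e+02 -1.0000e-02  1.5910e+02] j [64.4  7.1 94.6  0.  78.4 -4.7] F [ 0.5  0.4 -0.1] gap 0.0855
[0.232, 0.607, 0.45] 5 x [-0.0, -0.0, -0.0439]
[0.594, 0.1, 0.5] 14 x [-0.0371, -0.0246, -0.0035]
[0.644, 0.104, 0.5] 2 x [-0.0226, 0.0108, -0.0]
```

Request:
arm_command(plan=[0,0,-0.044,0,0,0,-0.044,0,0,0,-0.044,0,0,0,-0.044,0,0,0,-0.044,0,-0.037,-0.0246,-0.0035,0,-0.037,-0.0246,-0.0035,0,-0.037,-0.0246,-0.0035,0,-0.037,-0.0246,-0.0035,0,-0.037,-0.0246,-0.0035,0], grip=0.0)

```text
t: 1.15
eef_pos: [0.3615, 0.4247, 0.4686]
eef_rot: [-180.0, -0.0, 159.1]
wrist_force: [0.2, 0.0, 0.0]
finger_gap: 0.0858
```

Request:
arm_command(plan=[-0.037,-0.0246,-0.0035,0,-0.037,-0.0246,-0.0035,0,-0.037,-0.0246,-0.0035,0,-0.037,-0.0246,-0.0035,0,-0.037,-0.0246,-0.0035,0,-0.037,-0.0246,-0.0035,0,-0.037,-0.0246,-0.0035,0,-0.037,-0.0246,-0.0035,0,-0.037,-0.0246,-0.0035,0,0,0,0,0])

```text
t: 2.15
eef_pos: [0.5951, 0.0966, 0.4986]
eef_rot: [-179.9, -0.1, 158.8]
wrist_force: [-0.3, -0.3, 0.5]
finger_gap: 0.0853
```

Request:
arm_command(plan=[0,0,0,0.145,0,0,0,0.145,0,0,0,0.145,0,0,0,0.145,0,0,0,0.145,0,0,0,0.145,0,0,0,0.145,0,0,0,0.142])

```text
t: 2.95
eef_pos: [0.5925, 0.1014, 0.5]
eef_rot: [-180.0, -0.0, 92.5]
wrist_force: [-0.5, 0.1, 0.1]
finger_gap: 0.0854
```

Run:
```python
from h import *
from bench import manip,camera
import cv2,pickle
st=manip.get_state(); c=camera("wrist"); pickle.dump((st,c),open("w1.pkl","wb"))
cv2.imwrite("pics/w1.png",c["image"][:,:,::-1]); print(st['joints'].round(1))
```

```text
[  4.6  -0.9  77.6   0.  103.4   2.1]
```

View pics/w1.png

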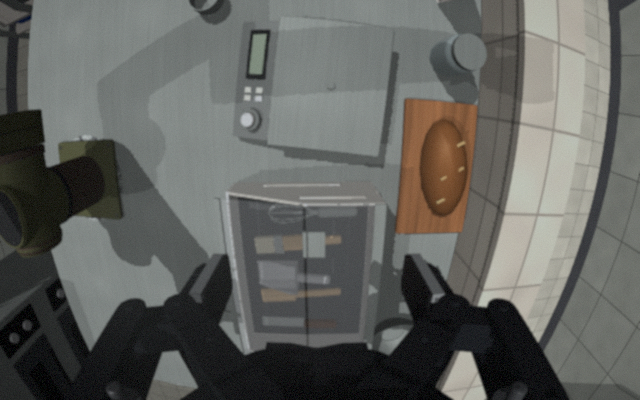

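Request:
arm_command(plan=[0.002,0.05,0,0,0.002,0.05,0,0,0.002,0.05,0,0,0.002,0.05,0,0,0.002,0.05,0,0,0.002,0.05,0,0,0.002,0.05,0,0])

```text
t: 3.7
eef_pos: [0.9031, 0.1286, 0.4969]
eef_rot: [179.6, -0.0, 93.0]
wrist_force: [1.5, 0.3, 1.4]
finger_gap: 0.0855
```

Wrist picture from 0.5 m: pan corners at (282,17), (393,27), (382,158), (268,150), tare key at (250,120), and the scoop's bowl at (278,275) with its handle to (330,281). I'll keep reaching outward to learn what happens at the reach limit, because the commands offer no tilt.

Request:
arm_command(plan=[0.002,0.04,0,0,0.002,0.04,0,0,0.002,0.04,0,0,0.002,0.04,0,0,0.002,0.04,0,0])

```text
t: 4.2
eef_pos: [0.9711, 0.1306, 0.4332]
eef_rot: [174.0, -0.5, 93.0]
wrist_force: [-0.4, 0.0, 1.0]
finger_gap: 0.085
```

```bash
cat > fit1.py <<'E'
from h import *
import pickle
st,c=pickle.load(open("w1.pkl","rb"))
P=np.array([[-107.5,125,64],[107.5,125,64],[107.5,-125,64],[-107.5,-125,64],[-150,-80,55]])/1e3
p=np.array([[282,17],[393,27],[382,158],[268,150],[250,120]])
f=lambda q:(projw(place(P,q),c,st)-p).ravel()
s=least_squares(f,[.6,.2,0],loss='soft_l1');print('scale',s.x.round(4),f(s.x).reshape(-1,2).round(1).tolist())
print('tare',place([P[4]],s.x).round(4))
C=np.array([[122,0,50],[47,0,45],[-47,0,12]])/1e3; p3=np.array([[330,281],[297,277],[258,274]])
f=lambda q:(projw(place(C,q),c,st)-p3).ravel()
s=least_squares(f,[.51,-.2,0.1]);print('scoop',s.x.round(4),f(s.x).reshape(-1,2).round(1).tolist())
B=np.array([[-150,215,70],[150,215,147]])/1e3
print(projw(place(B,[.584,-.2032,.0495]),c,st).round(0))
E
python3 fit1.py; python3 -c "
from h import *
plan([])"
```

```text
scale [ 0.6167  0.2112 -0.0416] [[-2.4, -0.2], [2.0, 1.8], [-0.4, -0.9], [1.3, -2.8], [-0.4, 2.1]]
tare [[0.4635 0.1375 0.055 ]]
scoop [ 0.5151 -0.2131  0.0881] [[-0.2, -1.4], [-0.3, 2.6], [0.6, -1.3]]
[[229. 190.]
 [390. 202.]]
t 4.2 pos [0.9711 0.1306 0.4332] rot [174.02  -0.52  93.02] j [  4.4  59.8   1.5   0.4 112.6   1.6] F [-0.4  0.   1. ] gap 0.085
```

At the reach limit the arm tilts the tool forward (6° now), and the commanded pose follows. That gives me the tilt I need. I'll push outward and up to get about 35°.

Request:
arm_command(plan=[0.001,0.03,-0.04,0,0.001,0.03,-0.04,0,0.001,0.03,-0.04,0,0.001,0.03,-0.04,0])

```text
t: 4.6
eef_pos: [0.9405, 0.1201, 0.5417]
eef_rot: [168.0, -1.0, 92.9]
wrist_force: [-0.4, -0.1, 0.6]
finger_gap: 0.0852
```

```bash
python3 -c "
from h import *
plan([])"
```

```text
t 4.6 pos [0.9405 0.1201 0.5417] rot [167.98  -0.98  92.94] j [  3.8  53.4   1.4   0.8 113.1   1.4] F [-0.4 -0.1  0.6] gap 0.0852
```

Request:
arm_command(plan=[0.001,0.03,-0.03,0,0.001,0.03,-0.03,0,0.001,0.03,-0.03,0,0.001,0.03,-0.03,0,0.001,0.03,-0.03,0,0.001,0.03,-0.03,0,0.001,0.03,-0.03,0,0.001,0.03,-0.03,0])

```text
t: 5.4
eef_pos: [0.8991, 0.105, 0.672]
eef_rot: [158.0, -1.7, 93.1]
wrist_force: [0.9, 0.5, 0.1]
finger_gap: 0.0855
```

```bash
python3 -c "
from h import *
R=plan([]);print(R.round(3))"
```

```text
t 5.4 pos [0.8991 0.105  0.672 ] rot [158.02  -1.69  93.12] j [  2.7  45.5   1.5   1.8 111.    0.9] F [0.9 0.5 0.1] gap 0.0855
[[-0.054  0.927  0.372]
 [ 0.998  0.039  0.048]
 [ 0.029  0.374 -0.927]]
```

Request:
arm_command(plan=[-0.002,0.04,-0.02,0,-0.002,0.04,-0.02,0,-0.002,0.04,-0.02,0,-0.002,0.04,-0.02,0,-0.002,0.04,-0.02,0,-0.002,0.04,-0.02,0,-0.002,0.04,-0.02,0,-0.002,0.04,-0.02,0])

```text
t: 6.2
eef_pos: [0.8995, 0.0717, 0.7545]
eef_rot: [146.2, -2.2, 93.4]
wrist_force: [-0.1, 0.0, 0.2]
finger_gap: 0.0853
```

```bash
python3 -c "
from h import *
R=plan([]);print(R.round(3))"
```

```text
t 6.2 pos [0.8995 0.0717 0.7545] rot [146.21  -2.21  93.39] j [  0.   41.4   1.5   3.8 103.4  -0.7] F [-0.1  0.   0.2] gap 0.0853
[[-0.059  0.831  0.553]
 [ 0.998  0.028  0.065]
 [ 0.039  0.556 -0.831]]
```

Run:
```python
import cv2,numpy as np
im=cv2.imread("pics/scene0.png")[180:310,230:400]; a=cv2.resize(im,None,fx=3,fy=3,interpolation=cv2.INTER_CUBIC)
im=cv2.imread("pics/w1.png")[170:360,195:295]; b=cv2.resize(im,None,fx=2.05,fy=2.05,interpolation=cv2.INTER_CUBIC)
h=np.zeros((390,800,3),np.uint8); h[:,:510]=a; h[:b.shape[0],520:520+b.shape[1]]=b[:390]
cv2.imwrite("pics/cmb.png",h); print(b.shape)
```

```text
(389, 205, 3)
```

View pics/cmb.png

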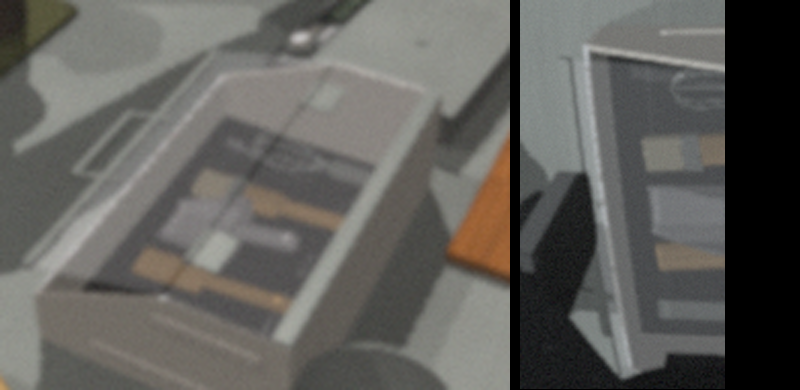

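```bash
cat > fit2.py <<'E'
from h import *
import pickle
st,c=pickle.load(open("w1.pkl","rb"))
scene=dict(fov_y=54.1233907754841,cx=318.79321277566777,cy=195.2044684526542,eye=np.array([1.05037972,-1.05594263,1.02975638]),rotation=[-126.55308471,-1.06059176,29.14481476])
if __name__=="__main__":
    q=[.584,-.2032,.0495]
    L=[[-.15,-.215,.07],[-.15,.215,.07],[.15,.215,.147],[.15,-.215,.147],[.01,.215,.147],[.01,-.215,.147],[-.15,-.215,0],[.15,-.215,0]]+[flapbar(.173,.213,.06),flapbar(.173,.213,-.06),flapbar(.173,.177,-.213),flapbar(.173,.177,.213)]
    W=place(L,q)
    for a,b in zip((proj(W,scene)-[230,180])*3,(projw(W,c,st)-[195,170])*2.05+[520,0]): print(a.round(0),b.round(0))
E
python3 fit2.py
```

```text
[ 41. 294.] [634. 368.]
[230.  74.] [589.  42.]
[451.  94.] [920.  66.]
[299. 351.] [879. 414.]
[344.  61.] [753.  67.]
[169. 298.] [759. 417.]
[ 47. 337.] [642. 332.]
[294. 445.] [864. 333.]
[138. 118.] [558. 191.]
[ 85. 178.] [575. 282.]
[ 31. 270.] [621. 382.]
[222.  54.] [570.  53.]
```

Scene crop: bar ends at (135,112) and (78,172), bin corners at (38,292), (222,75), (438,92), (290,345). The wrist crop shows the front wall from (585,48) to (628,374). I'll fit all three views together.

```bash
cat > fit3.py <<'E'
from h import *
import contextlib,io
from fit2 import scene,c,st
with contextlib.redirect_stdout(io.StringIO()): from fit0 import side,B,b,bar,ed
def F(a): return np.array([flapbar(a,.213,.06),flapbar(a,.213,-.06),flapbar(a,.177,.213),flapbar(a,.177,-.213)])
so=np.array([[38,292],[222,75],[438,92],[290,345],[330,65],[162,297],[135,112],[78,172]])/3+[230,180]
Bs=np.array([[-150,-215,70],[-150,215,70],[150,215,147],[150,-215,147],[10,215,147],[10,-215,147]])/1e3
wo=(np.array([[585,48],[628,374],[568,57]])-[520,0])/2.05+[195,170]
def res(q):
    f=F(q[3])
    return np.r_[(proj(place(np.vstack([B,f]),q),side)-np.vstack([b,bar,ed])).ravel(),(proj(place(np.vstack([Bs,f[:2]]),q),scene)-so).ravel(),
     (projw(place(np.vstack([Bs[1],Bs[0],f[2]]),q),c,st)-wo).ravel()]
s=least_squares(res,[.58,-.2,.05,.17],loss='soft_l1');q=s.x
print(q.round(4));print(res(q).reshape(-1,2).round(1).tolist())
print('bar',place([flapbar(q[3])],q).round(4),'hinge',place([[.01,0,.146]],q).round(4))
E
python3 fit3.py
```

```text
[ 0.5792 -0.2066  0.0466  0.2038]
[[0.5, 5.5], [-0.9, 2.2], [-0.1, 1.0], [0.3, -0.5], [2.1, -0.8], [-1.6, -0.4], [1.6, -0.2], [-0.3, -0.2], [-0.5, 0.1], [-1.9, 0.1], [-0.1, 1.6], [-0.9, 0.6], [1.2, -0.4], [2.8, 1.0], [0.8, 2.0], [3.1, -1.0], [0.3, 0.4], [-0.8, 0.7], [-0.0, 0.4], [0.1, -1.8], [0.9, -2.5], [-2.6, 0.2]]
bar [[ 0.3822 -0.2158  0.0966]] hinge [[ 0.5892 -0.2061  0.146 ]]
```

```bash
cat > kin.py <<'E'
from h import *
D=[([64.4,7.1,94.6,0,78.4,-4.7],[.2318,.6068,.2303]),([4.6,-.9,77.6,0,103.4,2.1],[.5925,.1014,.5]),([4.4,59.8,1.5,.4,112.6,1.6],[.9711,.1306,.4332]),
([3.8,53.4,1.4,.8,113.1,1.4],[.9405,.1201,.5417]),([2.7,45.5,1.5,1.8,111,.9],[.8991,.105,.672]),([0,41.4,1.5,3.8,103.4,-.7],[.8995,.0717,.7545])]
def fk(j,k):
    a,h,L2,L3,T,d,o=k; j=np.radians(j); s=j[1]+j[2]; t=s+j[4]
    r=a+L2*np.sin(j[1])+L3*np.sin(s+d)+T*np.sin(t); z=h+L2*np.cos(j[1])+L3*np.cos(s+d)+T*np.cos(t)
    return np.array([r*np.cos(j[0])-o*np.sin(j[0]),r*np.sin(j[0])+o*np.cos(j[0]),z])
s=least_squares(lambda k:np.concatenate([fk(j,k)-p for j,p in D]),[0,.3,.45,.4,.25,0,.05])
print(s.x.round(4),np.abs(s.fun).max(),s.cost)
E
python3 kin.py
```

```text
[-0.0018  0.2205  0.4538  0.6161  0.2758  0.0667  0.059 ] 0.012675168394739145 0.00012614271267804013
```

```bash
python3 -c "
from h import *
plan([[.55,-.1,.5],[.345,-.2203,.35],[.345,-.2203,.153],[.3898,-.2149,.0852]])"
```

```text
t 6.2 pos [0.8995 0.0717 0.7545] rot [146.21  -2.21  93.39] j [  0.   41.4   1.5   3.8 103.4  -0.7] F [-0.1  0.   0.2] gap 0.0853
[0.55, -0.1, 0.5] 11 x [-0.0146, -0.0397, 0.0006]
[0.345, -0.2203, 0.35] 7 x [-0.0162, -0.0367, 0.0005]
[0.345, -0.2203, 0.153] 5 x [-0.0015, -0.0219, 0.0327]
[0.3898, -0.2149, 0.0852] 2 x [0.0001, -0.0001, 0.0407]
```

Request:
arm_command(plan=[-0.0146,-0.0397,0.0006,0,-0.0146,-0.0397,0.0006,0,-0.0146,-0.0397,0.0006,0,-0.0146,-0.0397,0.0006,0,-0.0146,-0.0397,0.0006,0,-0.0146,-0.0397,0.0006,0,-0.0146,-0.0397,0.0006,0,-0.0146,-0.0397,0.0006,0,-0.0146,-0.0397,0.0006,0,-0.0146,-0.0397,0.0006,0], grip=0.71)

```text
t: 7.2
eef_pos: [0.615, -0.0712, 0.5515]
eef_rot: [146.2, -2.2, 93.4]
wrist_force: [0.7, 0.1, 0.5]
finger_gap: 0.0248
```

Request:
arm_command(plan=[-0.0146,-0.0397,0.0006,0,-0.0162,-0.0367,0.0005,0,-0.0162,-0.0367,0.0005,0,-0.0162,-0.0367,0.0005,0,-0.0162,-0.0367,0.0005,0,-0.0162,-0.0367,0.0005,0,-0.0162,-0.0367,0.0005,0,-0.0162,-0.0367,0.0005,0,0,0,0,0])

```text
t: 8.1
eef_pos: [0.3769, -0.2086, 0.3756]
eef_rot: [146.5, -2.3, 93.0]
wrist_force: [0.2, 0.1, -0.2]
finger_gap: 0.0247
```

```bash
python3 -c "
from h import *
plan([[.345,-.2203,.153],[.3898,-.2149,.0852]])"
```

```text
t 8.1 pos [ 0.3769 -0.2086  0.3756] rot [146.52  -2.31  93.02] j [-54.7 -41.3 123.4  29.3  81.4 -57.2] F [ 0.2  0.1 -0.2] gap 0.0247
[0.345, -0.2203, 0.153] 6 x [-0.0032, -0.0249, 0.0279]
[0.3898, -0.2149, 0.0852] 2 x [0.0002, 0.0001, 0.0407]
```

Request:
arm_command(plan=[-0.0025,-0.0187,0.0209,0,-0.0025,-0.0187,0.0209,0,-0.0025,-0.0187,0.0209,0,-0.0025,-0.0187,0.0209,0,-0.0025,-0.0187,0.0209,0,-0.0025,-0.0187,0.0209,0,-0.0025,-0.0187,0.0209,0,-0.0025,-0.0187,0.0209,0,0,0,0,0,0,0,0,0])

```text
t: 9.1
eef_pos: [0.3493, -0.2202, 0.1576]
eef_rot: [146.3, -2.2, 93.5]
wrist_force: [0.4, -0.2, 0.9]
finger_gap: 0.0249
```

Run:
```python
from h import *
from bench import manip,camera
import cv2,pickle
plan([[.345,-.2203,.153],[.3898,-.2149,.0852]])
st=manip.get_state(); c=camera("wrist"); pickle.dump((st,c),open("w2.pkl","wb"))
b=np.array([[.3822,-.2158,.0966]]); d=np.array([-.0466,.9989,0])
print(projw(np.vstack([b+.06*d,b,b-.06*d]),c,st).round(0))
s=camera("side")['image']; im=np.hstack([cv2.resize(c["image"],(400,250)),s[160:285,300:500].repeat(2,0).repeat(2,1)])
cv2.imwrite("pics/w2.png",im[:,:,::-1])
```

```text
t 9.1 pos [ 0.3493 -0.2202  0.1576] rot [146.29  -2.16  93.45] j [-60.3 -38.1 142.4  34.2  65.4 -74.9] F [ 0.4 -0.2  0.9] gap 0.0249
[0.345, -0.2203, 0.153] 1 x [0.0, -0.0062, 0.0015]
[0.3898, -0.2149, 0.0852] 2 x [0.0001, -0.0001, 0.0407]
[[306. 129.]
 [308. 212.]
 [309. 283.]]
```

View pics/w2.png

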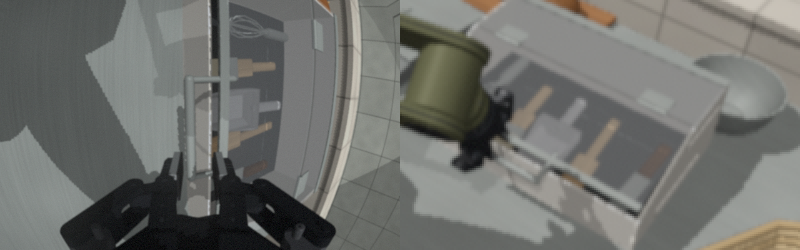

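Wrist view (left): bar vertical at about (187,78) to (190,150), i.e. full-resolution column ~302 against a predicted 307, with the fingers straddling it. I'll measure the column numerically.

Run:
```python
from h import *
import pickle
st,c=pickle.load(open("w2.pkl","rb")); g=c['image'].mean(2)
for r in (150,180,200,220,235): print(r,g[r-3:r+4,285:325].mean(0).round(0).astype(int).tolist())
R=rot(st['eef_rot']);b=np.array([.3822,-.2158,.0966])
for dy in (0,-.003,-.006,-.009): print(dy,projw([b+R[:,1]*dy+R[:,0]*.03,b+R[:,1]*dy],c,st).round(1).tolist())
```

```text
150 [132, 135, 137, 136, 130, 129, 126, 124, 117, 103, 91, 95, 103, 111, 117, 122, 125, 129, 130, 132, 131, 131, 128, 125, 118, 108, 108, 115, 120, 120, 120, 119, 120, 118, 115, 113, 112, 108, 105, 100]
180 [94, 94, 95, 96, 95, 94, 92, 95, 93, 93, 88, 91, 97, 104, 112, 119, 124, 126, 130, 130, 132, 131, 131, 128, 121, 114, 110, 115, 123, 134, 136, 137, 137, 136, 137, 135, 136, 136, 136, 136]
200 [106, 94, 94, 94, 95, 95, 93, 94, 96, 101, 99, 91, 92, 101, 111, 115, 121, 127, 129, 129, 131, 132, 130, 128, 124, 117, 109, 112, 124, 133, 136, 136, 135, 137, 136, 136, 137, 137, 136, 137]
220 [109, 95, 93, 92, 93, 94, 94, 94, 93, 97, 101, 103, 103, 108, 119, 128, 135, 143, 147, 148, 148, 147, 146, 144, 139, 131, 120, 116, 124, 133, 136, 135, 137, 136, 136, 135, 137, 136, 137, 136]
235 [127, 110, 96, 94, 93, 93, 94, 93, 93, 94, 101, 111, 107, 105, 114, 124, 133, 142, 148, 150, 152, 151, 151, 148, 144, 136, 124, 120, 128, 133, 133, 130, 128, 124, 124, 122, 122, 123, 125, 128]
0 [[307.3, 171.5], [307.6, 211.7]]
-0.003 [[303.0, 171.5], [303.5, 211.7]]
-0.006 [[298.8, 171.5], [299.4, 211.7]]
-0.009 [[294.5, 171.5], [295.3, 211.7]]
```

Request:
arm_command(plan=[0,-0.009,0.001,0,0,0,0.02,0,0,0,0.02,0,0,0,0.02,0,0,0,0.02,0,0,0,0,0,0,0,0,0])

```text
t: 9.9
eef_pos: [0.3858, -0.2153, 0.0846]
eef_rot: [146.3, -2.2, 93.5]
wrist_force: [1.0, -1.0, -0.1]
finger_gap: 0.0251
```

Request:
arm_command(plan=[0,0,0,0,0,0,0,0,0,0,0,0,0,0,0,0], grip=1.0, grip_force=30)

```text
t: 10.3
eef_pos: [0.3864, -0.2159, 0.0854]
eef_rot: [146.2, -2.1, 93.4]
wrist_force: [3.8, 1.5, 1.8]
finger_gap: 0.0106
```

```bash
python3 -c "
from h import *
plan([])"
```

```text
t 10.3 pos [ 0.3864 -0.2159  0.0854] rot [146.24  -2.08  93.41] j [-54.2 -26.6 143.3  38.1  52.  -78.1] F [3.8 1.5 1.8] gap 0.0106
```

```bash
cat >> h.py <<'E'
def arc(angs,R,yaw=.0466):
    d=np.array([place([flapbar(a)],[0,0,yaw])[0] for a in angs])
    return (np.diff(d,axis=0)@R).round(4)
E
python3 -c "
from h import *
from bench import manip
R=rot(manip.get_state()['eef_rot'])
print(arc(np.linspace(.205,1.60,21),R).tolist())"
```

```text
[[0.0006, 0.0057, -0.0137], [0.0006, 0.0066, -0.0133], [0.0005, 0.0075, -0.0128], [0.0005, 0.0084, -0.0122], [0.0005, 0.0092, -0.0116], [0.0005, 0.01, -0.011], [0.0005, 0.0107, -0.0102], [0.0005, 0.0114, -0.0095], [0.0004, 0.0121, -0.0086], [0.0004, 0.0126, -0.0078], [0.0004, 0.0132, -0.0069], [0.0004, 0.0136, -0.006], [0.0003, 0.014, -0.005], [0.0003, 0.0143, -0.004], [0.0003, 0.0145, -0.003], [0.0002, 0.0147, -0.002], [0.0002, 0.0148, -0.0009], [0.0001, 0.0149, 0.0001], [0.0001, 0.0148, 0.0011], [0.0001, 0.0147, 0.0022]]
```

Request:
arm_command(plan=[0.0006,0.0057,-0.0137,0,0.0006,0.0066,-0.0133,0,0.0005,0.0075,-0.0128,0,0.0005,0.0084,-0.0122,0,0.0005,0.0092,-0.0116,0])

```text
t: 10.8
eef_pos: [0.3805, -0.2161, 0.1573]
eef_rot: [146.6, -2.1, 93.4]
wrist_force: [-3.7, -5.6, -3.3]
finger_gap: 0.0104
```

Request:
arm_command(plan=[0.0005,0.01,-0.011,0,0.0005,0.0107,-0.0102,0,0.0005,0.0114,-0.0095,0,0.0004,0.0121,-0.0086,0,0.0004,0.0126,-0.0078,0])

```text
t: 11.3
eef_pos: [0.3995, -0.2152, 0.2275]
eef_rot: [147.0, -2.1, 93.5]
wrist_force: [-18.7, -2.3, 3.4]
finger_gap: 0.0109
```

```bash
python3 -c "
from h import *
plan([])"
```

```text
t 11.3 pos [ 0.3995 -0.2152  0.2275] rot [147.01  -2.1   93.53] j [-51.9 -35.4 134.   30.6  66.1 -63.7] F [-18.7  -2.3   3.4] gap 0.0109
```

Request:
arm_command(plan=[0,0,0,0,0,0,0,0])

```text
t: 11.5
eef_pos: [0.401, -0.2152, 0.2299]
eef_rot: [146.7, -2.1, 93.6]
wrist_force: [-22.8, -0.4, 11.1]
finger_gap: 0.0103
```

Run:
```python
from h import *
from bench import manip
st=manip.get_state();R=rot(st['eef_rot']);p=st['eef_pos'];print(p,st['wrist_force'])
bar=p-.0137*R[:,2]; bar0=np.array([.3864,-.2159,.0854])-.0137*R[:,2]
print(bar0,bar, 'exp shift',place([flapbar(.9025)-flapbar(.205)],[0,0,.0466]),bar-bar0)
hx,hz=.5892,.146
for b in (bar0,bar): print(np.hypot(hx-b[0],hz-b[2]),np.arctan2(b[2]-hz,hx-b[0])+np.radians(25.1))
```

```text
[ 0.4009574  -0.2151573   0.22987739] [-22.83028016  -0.40735439  11.06565324]
[ 0.37892198 -0.21677887  0.09684539] [ 0.39347939 -0.21603617  0.24132277] exp shift [[0.01678314 0.00078266 0.14460132]] [0.0145574  0.0007427  0.14447739]
0.2159467987452467 0.2084410005501325
0.2176993101000923 0.8912995029145585
```

```bash
python3 -c "
from h import *
from bench import manip
R=rot(manip.get_state()['eef_rot'])
print((R.T@[-.003,0,.0015]).round(4),arc(np.linspace(.875,1.575,11),R).tolist())"
```

```text
[ 0.0002 -0.0017 -0.0029] [[0.0004, 0.0129, -0.0074], [0.0003, 0.0134, -0.0065], [0.0003, 0.0139, -0.0055], [0.0003, 0.0142, -0.0045], [0.0002, 0.0145, -0.0035], [0.0002, 0.0147, -0.0025], [0.0002, 0.0148, -0.0015], [0.0001, 0.0149, -0.0004], [0.0001, 0.0149, 0.0006], [0.0, 0.0148, 0.0017]]
```

Request:
arm_command(plan=[0.0002,-0.0017,-0.0029,0,0.0004,0.0129,-0.0074,0,0.0003,0.0134,-0.0065,0,0.0003,0.0139,-0.0055,0,0.0003,0.0142,-0.0045,0,0,0,0,0])

```text
t: 12.1
eef_pos: [0.4328, -0.2135, 0.2807]
eef_rot: [146.3, -2.2, 93.4]
wrist_force: [4.1, -2.7, -3.8]
finger_gap: 0.0109
```

Request:
arm_command(plan=[0.0002,0.0145,-0.0035,0,0.0002,0.0147,-0.0025,0,0.0002,0.0148,-0.0015,0,0,0,0,0])

```text
t: 12.5
eef_pos: [0.4662, -0.2119, 0.3124]
eef_rot: [146.2, -2.2, 93.5]
wrist_force: [3.3, -3.0, -1.3]
finger_gap: 0.0104
```

Run:
```python
from h import *
from bench import manip
st=manip.get_state();R=rot(st['eef_rot']);p=st['eef_pos'];print(p,st['wrist_force'],st['joints'].round(1))
bar=p-.0137*R[:,2]; d=bar-[.5892,-.2061,.146]; print(bar,np.hypot(d[0],d[2]),np.arctan2(d[2],-d[0])+np.radians(25.1))
```

```text
[ 0.46619581 -0.21189483  0.31238601] [ 3.26325322 -3.02194476 -1.33970207] [-44.1 -29.8 122.8  28.1  66.7 -53.6]
[ 0.45861464 -0.21278844  0.32376218] 0.2205718247831059 1.3752973360162095
```

Request:
arm_command(plan=[0.0001,0.0149,-0.0004,0,0.0001,0.0149,0.0004,0,0,0.009,0.0008,0,0,0,0,0,0,0,0,0])

```text
t: 13.0
eef_pos: [0.4978, -0.2103, 0.3321]
eef_rot: [146.3, -2.2, 93.5]
wrist_force: [0.5, 0.4, -0.2]
finger_gap: 0.0105
```

Run:
```python
from h import *
from bench import manip
st=manip.get_state();R=rot(st['eef_rot']);p=st['eef_pos'];print(p,st['wrist_force'],st['joints'].round(1))
bar=p-.0137*R[:,2]; print(bar)
B=np.array([[.379,.0968],[.3905,.2428],[.4586,.3238],[bar[0],bar[2]]])
s=least_squares(lambda h:np.hypot(B[:,0]-h[0],B[:,1]-h[1])-.213,[.58,.146]);print(s.x,s.fun,np.arctan2(bar[2]-s.x[1],s.x[0]-bar[0])+.438)
```

```text
[ 0.49775115 -0.21031833  0.33208177] [ 0.47194896  0.37568595 -0.18030143] [-40.9 -26.2 118.6  26.8  65.9 -50.1]
[ 0.49018302 -0.21121957  0.34346602]
[0.58420324 0.15238208] [-4.02403994e-04  7.67037056e-04 -4.90523013e-04 -3.78577198e-05] 1.551540013784528
```

The flap is at about 1.55 rad, with little force on it. Next: release, back off, turn the tool so the jaws lie across the scoop handle, and look.

Request:
arm_command(plan=[0,0,0,0,0,0,0,0,0,0,0,0,0,0,-0.02,0,0,0,-0.03,0,0,0,-0.04,0], grip=0.65)

```text
t: 13.6
eef_pos: [0.4466, -0.2158, 0.4051]
eef_rot: [146.5, -2.4, 93.5]
wrist_force: [-0.3, -0.5, 0.1]
finger_gap: 0.03
```

```bash
python3 -c "
from h import *
plan([[.38,-.22,.34],[.39,-.22,.26]])"
```

```text
t 13.6 pos [ 0.4466 -0.2158  0.4051] rot [146.48  -2.37  93.48] j [-46.6 -32.1 115.5  27.3  76.7 -51. ] F [-0.3 -0.5  0.1] gap 0.03
[0.38, -0.22, 0.34] 3 x [-0.0009, -0.0305, 0.0058]
[0.39, -0.22, 0.26] 2 x [-0.002, -0.0179, 0.0361]
```

```bash
python3 -c "
from h import *
plan([[.41,-.22,.34],[.43,-.217,.29]])"
```

```text
t 13.6 pos [ 0.4466 -0.2158  0.4051] rot [146.48  -2.37  93.48] j [-46.6 -32.1 115.5  27.3  76.7 -51. ] F [-0.3 -0.5  0.1] gap 0.03
[0.41, -0.22, 0.34] 2 x [-0.0023, -0.0333, 0.0169]
[0.43, -0.217, 0.29] 2 x [-0.0001, -0.0054, 0.0264]
```

Request:
arm_command(plan=[-0.0023,-0.0333,0.0169,0,-0.0023,-0.0333,0.0169,0,0,0,0,-0.1492,0,0,0,-0.1492,0,0,0,-0.1492,0,0,0,-0.1492,0,0,0,-0.1492,0,0,0,-0.1492,0,0,0,-0.1492,0,0,0,-0.1492], grip=0.4)

```text
t: 14.6
eef_pos: [0.4108, -0.2208, 0.3414]
eef_rot: [164.1, 30.2, 157.2]
wrist_force: [0.0, 0.2, -0.1]
finger_gap: 0.0514
```

Request:
arm_command(plan=[0,0,0,-0.1492,0,0,0,-0.1492,0,0,0,-0.1492,0,0,0,0])

```text
t: 15.0
eef_pos: [0.4109, -0.2208, 0.3414]
eef_rot: [-179.9, 33.7, -173.2]
wrist_force: [-0.6, 0.5, 0.3]
finger_gap: 0.0513
```

Run:
```python
from h import *
from bench import manip,camera
import cv2,pickle
R=plan([[.43,-.217,.29]]);print(R.round(3))
st=manip.get_state(); c=camera("wrist"); pickle.dump((st,c),open("w3.pkl","wb"))
cv2.imwrite("pics/w3.png",c["image"][:,:,::-1])
```

```text
t 15.0 pos [ 0.4109 -0.2208  0.3414] rot [-179.95   33.73 -173.21] j [ -51.4  -36.1  123.8   29.2   74.9 -151.6] F [-0.6  0.5  0.3] gap 0.0513
[0.43, -0.217, 0.29] 2 x [0.0062, 0.0008, 0.0268]
[[-0.826 -0.118  0.552]
 [-0.098  0.993  0.065]
 [-0.555 -0.001 -0.832]]
```

View pics/w3.png

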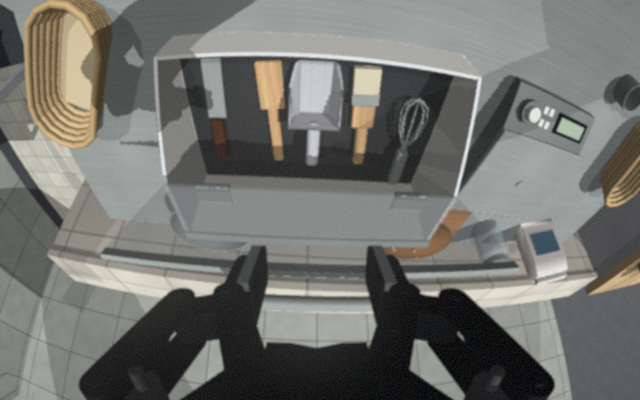

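Flap up, scoop clearly visible: bowl from (292,62)/(341,62) to rear corners (290,130)/(342,130), handle end at (312,165). I'll fit its pose.

```bash
cat > fit4.py <<'E'
from h import *
import pickle
st,c=pickle.load(open("w3.pkl","rb"))
C=np.array([[122,0,48],[46,-39,51],[46,39,51],[-45,0,16]])/1e3; p=np.array([[312.5,164],[290,130],[342,130],[316,62]])
w=np.array([1,1,1,.4])[:,None]
f=lambda q:((projw(place(C,q),c,st)-p)*w).ravel()
s=least_squares(f,[.515,-.213,.09]);q=s.x;print('scoop',q.round(4),(f(q).reshape(-1,2)/w).round(1).tolist())
g=place([[.078,0,.041]],q)[0];print('grip',g.round(4))
qb=[.5792,-.2066,.0466]
print('bin',projw(place(np.array([[-150,215,70],[-150,-215,70],[10,215,146],[10,-215,146]])/1e3,qb),c,st).round(0).tolist(),'obs (480,76) (157,57) (460,192) (162,177)')
R=rot(st['eef_rot']); print('TCP at',(g+R[:,2]*.0187).round(4))
E
python3 fit4.py
```

```text
scoop [ 0.5146 -0.2083  0.0799] [[1.2, -0.4], [-0.6, -0.9], [-0.8, 0.6], [1.8, 3.3]]
grip [ 0.5924 -0.2021  0.041 ]
bin [[480.0, 79.0], [153.0, 58.0], [455.0, 197.0], [163.0, 184.0]] obs (480,76) (157,57) (460,192) (162,177)
TCP at [ 0.6027 -0.2009  0.0254]
```

```bash
python3 -c "
from h import *
plan([[.4647,-.2171,.2334],[.5917,-.2022,.042],[.6027,-.2009,.0254]],vmax=.03)"
```

```text
t 15.05 pos [ 0.4109 -0.2208  0.3413] rot [ 179.95   33.73 -173.39] j [ -51.4  -36.1  123.8   29.2   74.9 -151.4] F [-0.6  0.4  0.3] gap 0.0511
[0.4647, -0.2171, 0.2334] 5 x [0.003, -0.0005, 0.0239]
[0.5917, -0.2022, 0.042] 8 x [-0.0, -0.0, 0.0288]
[0.6027, -0.2009, 0.0254] 1 x [0.0, 0.0, 0.02]
```

Request:
arm_command(plan=[0.003,-0.0005,0.0239,0,0.003,-0.0005,0.0239,0,0.003,-0.0005,0.0239,0,0.003,-0.0005,0.0239,0,0.003,-0.0005,0.0239,0,0,0,0,0], grip=0.53)

```text
t: 15.65
eef_pos: [0.4638, -0.2154, 0.2293]
eef_rot: [179.6, 33.4, -173.5]
wrist_force: [-0.5, 0.1, -0.6]
finger_gap: 0.0399
```

Request:
arm_command(plan=[0,0,0.029,0,0,0,0.029,0,0,0,0.029,0,0,0,0.029,0,0,0,0,0])

```text
t: 16.15
eef_pos: [0.528, -0.2082, 0.1342]
eef_rot: [179.7, 33.5, -173.4]
wrist_force: [-0.8, 0.9, -0.7]
finger_gap: 0.0403
```

```bash
python3 -c "
from h import *
R=plan([[.6027,-.2009,.0254]],vmax=.025)"
```

```text
t 16.15 pos [ 0.528  -0.2082  0.1342] rot [ 179.7    33.49 -173.38] j [ -38.1  -12.6  128.    33.7   44.9 -154.9] F [-0.8  0.9 -0.7] gap 0.0403
[0.6027, -0.2009, 0.0254] 6 x [-0.0004, -0.0003, 0.022]
```

Request:
arm_command(plan=[0,0,0.022,0,0,0,0.022,0,0,0,0.022,0,0,0,0,0])

```text
t: 16.55
eef_pos: [0.5649, -0.2049, 0.0817]
eef_rot: [179.9, 33.6, -173.3]
wrist_force: [0.2, 0.7, -0.3]
finger_gap: 0.0405
```

```bash
python3 -c "
from h import *
R=plan([[.6027,-.2009,.0254]],vmax=.025)"
```

```text
t 16.55 pos [ 0.5649 -0.2049  0.0817] rot [ 179.9    33.64 -173.28] j [ -34.9   -3.6  126.    37.4   37.4 -157.8] F [ 0.2  0.7 -0.3] gap 0.0405
[0.6027, -0.2009, 0.0254] 3 x [-0.0002, -0.0002, 0.0226]
```

Request:
arm_command(plan=[0,0,0.0226,0,0,0,0.0226,0,0,0,0.0226,0,0,0,0,0,0,0,0,0])

```text
t: 17.05
eef_pos: [0.6028, -0.2014, 0.0275]
eef_rot: [-179.9, 33.8, -173.2]
wrist_force: [0.1, -0.3, -0.2]
finger_gap: 0.0404
```

Request:
arm_command(plan=[0,0,0,0,0,0,0,0,0,0,0,0,0,0,0,0,0,0,0,0], grip=1.0, grip_force=80)

```text
t: 17.55
eef_pos: [0.6031, -0.2016, 0.0278]
eef_rot: [-179.8, 33.8, -173.1]
wrist_force: [-4.4, -0.4, 7.2]
finger_gap: 0.0187
```

```bash
python3 -c "
from h import *
R=plan([[.5889,-.205,.045],[.4647,-.2171,.2334]],vmax=.03);print(R.round(3))"
```

```text
t 17.55 pos [ 0.6031 -0.2016  0.0278] rot [-179.83   33.85 -173.12] j [ -32.1    5.9  122.8   42.8   30.8 -162.3] F [-4.4 -0.4  7.2] gap 0.0187
[0.5889, -0.205, 0.045] 1 x [0.0025, -0.0018, -0.0223]
[0.4647, -0.2171, 0.2334] 8 x [-0.0002, 0.0003, -0.0282]
[[-0.825 -0.118  0.553]
 [-0.1    0.993  0.064]
 [-0.557 -0.003 -0.831]]
```

Request:
arm_command(plan=[-0.0045,0,-0.0067,0,-0.0045,0,-0.0067,0,-0.0045,0,-0.0067,0,-0.0045,0,-0.0067,0,0,0,0,0])

```text
t: 18.05
eef_pos: [0.6032, -0.2011, 0.0597]
eef_rot: [-179.8, 33.8, -173.1]
wrist_force: [1.5, -0.1, -0.2]
finger_gap: 0.0185
```

Request:
arm_command(plan=[0,0,-0.02,0,0,0,-0.02,0,0,0,-0.02,0,0,0,0,0])

```text
t: 18.45
eef_pos: [0.5704, -0.2057, 0.111]
eef_rot: [-179.7, 33.9, -173.1]
wrist_force: [0.4, -0.6, -0.5]
finger_gap: 0.0185
```

```bash
python3 -c "
from h import *
R=plan([])"
```

```text
t 18.45 pos [ 0.5704 -0.2057  0.111 ] rot [-179.71   33.94 -173.08] j [ -34.6   -5.8  124.7   35.    39.6 -154.6] F [ 0.4 -0.6 -0.5] gap 0.0185
```

```bash
python3 -c "
from h import *
R=plan([[.43,-.215,.31],[.44,.06,.31],[.66,.218,.20],[.705,.218,.12],[.705,.218,.088]],vmax=.035)"
```

```text
t 18.45 pos [ 0.5704 -0.2057  0.111 ] rot [-179.71   33.94 -173.08] j [ -34.6   -5.8  124.7   35.    39.6 -154.6] F [ 0.4 -0.6 -0.5] gap 0.0185
[0.43, -0.215, 0.31] 7 x [0.0008, 0.0009, -0.0348]
[0.44, 0.06, 0.31] 8 x [-0.0045, 0.034, 0.0028]
[0.66, 0.218, 0.2] 9 x [-0.0151, 0.0146, 0.0248]
[0.705, 0.218, 0.12] 3 x [0.0025, -0.0017, 0.0304]
[0.705, 0.218, 0.088] 1 x [0.0179, 0.0001, 0.0265]
```

Request:
arm_command(plan=[0.0008,0.0009,-0.0348,0,0.0008,0.0009,-0.0348,0,0.0008,0.0009,-0.0348,0,0.0008,0.0009,-0.0348,0,0.0008,0.0009,-0.0348,0,0.0008,0.0009,-0.0348,0,0.0008,0.0009,-0.0348,0,0,0,0,0])

```text
t: 19.25
eef_pos: [0.4302, -0.2164, 0.3129]
eef_rot: [-179.4, 34.0, -173.0]
wrist_force: [-0.2, -0.2, -0.4]
finger_gap: 0.0185
```

Request:
arm_command(plan=[-0.0045,0.034,0.0028,0,-0.0045,0.034,0.0028,0,-0.0045,0.034,0.0028,0,-0.0045,0.034,0.0028,0,-0.0045,0.034,0.0028,0,-0.0045,0.034,0.0028,0,-0.0045,0.034,0.0028,0,-0.0045,0.034,0.0028,0,0,0,0,0])

```text
t: 20.15
eef_pos: [0.4391, 0.0657, 0.3065]
eef_rot: [179.9, 33.6, -172.6]
wrist_force: [0.1, -0.2, -0.9]
finger_gap: 0.0183
```

Run:
```python
from h import *
from bench import manip,camera
import cv2,pickle
plan([[.66,.218,.20],[.705,.218,.12],[.705,.218,.088]],vmax=.035)
st=manip.get_state(); c=camera("wrist"); pickle.dump((st,c),open("w4.pkl","wb"))
s=camera("side")['image'][60:260,180:440]
im=np.hstack([cv2.resize(c["image"],(480,300)),cv2.resize(s,(320,300*1))])
cv2.imwrite("pics/w4.png",im[:,:,::-1])
qs=[.6167,.2112,-.0416]
P=np.array([[-107.5,125,64],[107.5,125,64],[107.5,-125,64],[-107.5,-125,64],[-150,-80,55]])/1e3
print((projw(place(P,qs),c,st)*.75).round(0).tolist())
```

```text
t 20.15 pos [0.4391 0.0657 0.3065] rot [ 179.92   33.56 -172.63] j [  -1.6  -46.4  132.4    5.7   60.9 -100.2] F [ 0.1 -0.2 -0.9] gap 0.0183
[0.66, 0.218, 0.2] 9 x [-0.0155, 0.0136, 0.0245]
[0.705, 0.218, 0.12] 3 x [0.0023, -0.002, 0.0304]
[0.705, 0.218, 0.088] 1 x [0.0177, -0.0, 0.0267]
[[371.0, 103.0], [326.0, 165.0], [228.0, 156.0], [247.0, 77.0], [280.0, 57.0]]
```

View pics/w4.png

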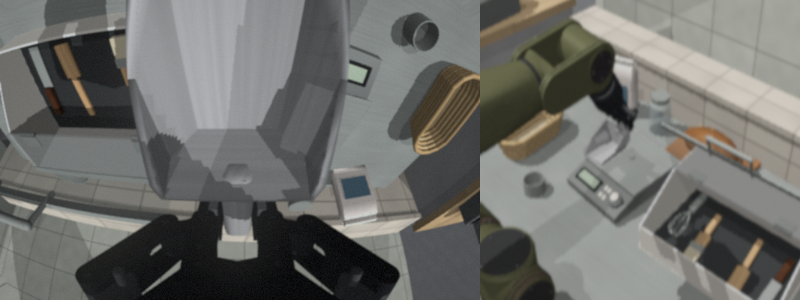

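Wrist view: the scoop fills the centre, with rear rim corners at about (165,200) and (315,195) in the 480-wide image. In the side view it may be nose-down, so I'll check the pitch by projection.

Run:
```python
from h import *
import pickle
st0=dict(eef_pos=np.array([.6031,-.2016,.0278]),eef_rot=[-179.83,33.85,-173.12])
st,c=pickle.load(open("w4.pkl","rb"))
R0=rot(st0['eef_rot']); 
q=[.5146,-.2083,.0799]
C=np.array([[46,-39,45],[46,39,45],[46,0,0],[-20,-39,30],[-20,39,30],[47,-20,1],[47,20,1]])/1e3+[0,0,.006]
W=place(C,q); tl=(W-st0['eef_pos'])@R0; g=np.array([0,0,-.0187])
for a in (0,10,20,30):
    t=(tl-g)@Ro.from_euler('y',a,degrees=True).as_matrix().T+g
    Wn=t@rot(st['eef_rot']).T+st['eef_pos']
    z=Wn[2,2]-Wn[3,2]; print(a,(projw(Wn,c,st)*.75).round(0).tolist(),'back-z',Wn[2].round(3))
```

```text
0 [[164.0, 194.0], [317.0, 196.0], [241.0, 129.0], [135.0, 58.0], [361.0, 69.0], [208.0, 130.0], [274.0, 132.0]] back-z [0.396 0.062 0.285]
10 [[163.0, 205.0], [318.0, 207.0], [241.0, 130.0], [116.0, 91.0], [381.0, 101.0], [206.0, 131.0], [276.0, 133.0]] back-z [0.39  0.061 0.291]
20 [[163.0, 217.0], [318.0, 217.0], [242.0, 133.0], [97.0, 146.0], [399.0, 150.0], [204.0, 135.0], [278.0, 137.0]] back-z [0.386 0.061 0.298]
30 [[164.0, 229.0], [317.0, 228.0], [242.0, 140.0], [89.0, 218.0], [406.0, 213.0], [202.0, 142.0], [281.0, 143.0]] back-z [0.382 0.06  0.306]
```

The pitch matches 0°, so the scoop is held level. On to the pan.

Request:
arm_command(plan=[-0.0155,0.0136,0.0245,0,-0.0155,0.0136,0.0245,0,-0.0155,0.0136,0.0245,0,-0.0155,0.0136,0.0245,0,-0.0155,0.0136,0.0245,0,-0.0155,0.0136,0.0245,0,-0.0155,0.0136,0.0245,0,-0.0155,0.0136,0.0245,0,-0.0155,0.0136,0.0245,0,0,0,0,0])

```text
t: 21.25
eef_pos: [0.6633, 0.2086, 0.1974]
eef_rot: [-179.9, 33.3, -173.3]
wrist_force: [-0.3, -0.1, -2.0]
finger_gap: 0.0185
```

Run:
```python
from h import *
from bench import manip,camera
import cv2
plan([[.705,.218,.12],[.705,.218,.09]],vmax=.02)
s=camera("side")['image'][100:230,180:420]; d=camera("scene")['image'][110:240,290:470]
im=np.hstack([cv2.resize(s,(440,240)),cv2.resize(d,(350,240))])
cv2.imwrite("pics/p5.png",im[:,:,::-1])
```

```text
t 21.25 pos [0.6633 0.2086 0.1974] rot [-179.9    33.34 -173.27] j [ 14.8  -2.2 112.1  -7.5  37.4 -77.2] F [-0.3 -0.1 -2. ] gap 0.0185
[0.705, 0.218, 0.12] 5 x [0.0014, 0.0009, 0.0176]
[0.705, 0.218, 0.09] 2 x [0.0082, 0.0, 0.0125]
```

View pics/p5.png

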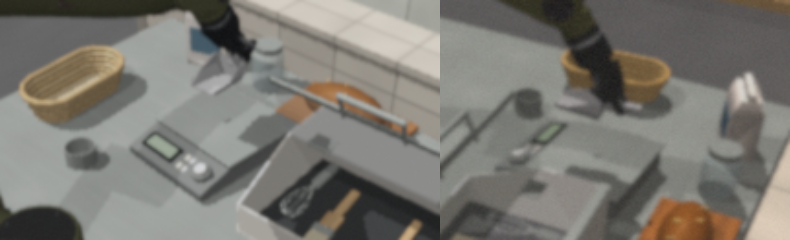

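Request:
arm_command(plan=[0.0014,0.0009,0.0176,0,0.0014,0.0009,0.0176,0,0.0014,0.0009,0.0176,0,0.0014,0.0009,0.0176,0,0.0014,0.0009,0.0176,0,0.0082,0,0.0125,0,0,0,0,0,0,0,0,0])

```text
t: 22.15
eef_pos: [0.7038, 0.2187, 0.1103]
eef_rot: [-179.9, 33.7, -173.2]
wrist_force: [-0.3, 0.3, -0.9]
finger_gap: 0.0185
```

```bash
python3 -c "
from h import *
R=plan([[.705,.218,.087]],vmax=.004)"
```

```text
t 22.15 pos [0.7038 0.2187 0.1103] rot [-179.94   33.68 -173.22] j [ 14.8   8.5 110.1  -9.5  28.3 -75. ] F [-0.3  0.3 -0.9] gap 0.0185
[0.705, 0.218, 0.087] 6 x [0.002, -0.0001, 0.0033]
```

Request:
arm_command(plan=[0.0022,0,0.0033,0,0.0022,0,0.0033,0,0.0022,0,0.0033,0,0.0022,0,0.0033,0,0.0022,0,0.0033,0,0,0,0,0])

```text
t: 22.75
eef_pos: [0.7036, 0.2195, 0.0893]
eef_rot: [-179.9, 33.6, -173.2]
wrist_force: [0.5, -0.4, -1.8]
finger_gap: 0.0187
```

Request:
arm_command(plan=[0.0008,0,0.0013,0,0.0008,0,0.0013,0,0,0,0,0])

```text
t: 23.05
eef_pos: [0.7043, 0.2196, 0.0873]
eef_rot: [-179.9, 33.7, -173.2]
wrist_force: [-0.4, 0.3, -2.1]
finger_gap: 0.0184
```

Request:
arm_command(plan=[0.0008,0,0.0013,0,0.0008,0,0.0013,0,0,0,0,0])

```text
t: 23.35
eef_pos: [0.7043, 0.2195, 0.0841]
eef_rot: [-179.9, 33.7, -173.2]
wrist_force: [-0.1, -0.6, -1.8]
finger_gap: 0.0184
```

Request:
arm_command(plan=[0.0005,0,0.0009,0,0.0005,0,0.0009,0,0,0,0,0])

```text
t: 23.65
eef_pos: [0.705, 0.2197, 0.0832]
eef_rot: [-180.0, 33.8, -173.2]
wrist_force: [-1.5, 0.0, 2.1]
finger_gap: 0.0184
```

Contact with the pan. Releasing.

Request:
arm_command(plan=[0.0003,0,0.0004,0,0,0,0,0])

```text
t: 23.85
eef_pos: [0.705, 0.2197, 0.083]
eef_rot: [-180.0, 33.8, -173.2]
wrist_force: [-3.8, -0.5, 5.2]
finger_gap: 0.0184
```

Request:
arm_command(plan=[0,0,0,0,0,0,0,0,0,0,0,0,0,0,0,0,0,0,0,0], grip=0.5)

```text
t: 24.35
eef_pos: [0.7045, 0.2196, 0.0817]
eef_rot: [-179.9, 33.7, -173.2]
wrist_force: [0.1, -0.4, -1.1]
finger_gap: 0.0427
```

Request:
arm_command(plan=[0,0,-0.015,0,0,0,-0.03,0,0,0,-0.04,0,0,0,-0.04,0,0,0,-0.04,0,0,0,0,0,0,0,0,0])

```text
t: 25.05
eef_pos: [0.6139, 0.2091, 0.2211]
eef_rot: [-180.0, 33.9, -173.2]
wrist_force: [0.1, -0.1, 0.1]
finger_gap: 0.0428
```

Run:
```python
from h import *
from bench import manip,camera
import cv2,pickle
plan([],vmax=.02)
st=manip.get_state(); c=camera("wrist"); pickle.dump((st,c),open("w6.pkl","wb"))
im=c['image'].copy(); cv2.imwrite("pics/w6.png",im[:,:,::-1])
```

```text
t 25.05 pos [0.6139 0.2091 0.2211] rot [-179.98   33.88 -173.18] j [ 16.3  -9.9 116.8  -8.3  39.9 -75.7] F [ 0.1 -0.1  0.1] gap 0.0428
```

View pics/w6.png

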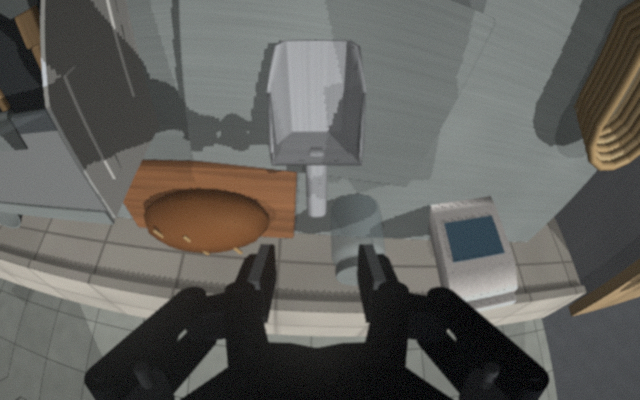

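The scoop lies flat on the pan, bowl at (315,100), handle end at (316,210). I'll check the numbers against the pan estimate and plan the tare press.

Run:
```python
from h import *
import pickle
st,c=pickle.load(open("w6.pkl","rb"))
qs=[.6167,.2112,-.0416]
P=np.array([[-107.5,125,64],[107.5,125,64],[107.5,-125,64],[-107.5,-125,64]])/1e3
print('pan',projw(place(P,qs),c,st).round(0).tolist())
C=np.array([[122,0,42+64],[46,-39,45+64],[46,39,45+64],[46,0,64]])/1e3; p=np.array([[316,214],[269,164],[363,164],[316,133]])
f=lambda q:(projw(place(C,q),c,st)-p).ravel()
s=least_squares(f,[.62,.2,.09]);print('scoop',s.x.round(4),s.fun.round(1));
print('in pan',(rz(-qs[2])@np.r_[s.x[:2]-qs[:2],0]).round(4))
# tare from side image: key top at crop (163,154); and wrist w1 key (250,120)
side=dict(fov_y=54.90660972634597,cx=316.6617277422863,cy=196.9551325553335,eye=np.array([-0.32768659,-0.67946372,0.98474979]),rotation=[-130.13480889,-0.60600286,-48.54749595])
st1,c1=pickle.load(open("w1.pkl","rb")); st3,c3=pickle.load(open("w3.pkl","rb"))
o=[np.array([163,154])/3.3333+[240,145],[250,119],[533,115]]
r=lambda x:np.r_[proj(x,side)[0]-o[0],projw(x,c1,st1)[0]-o[1],projw(x,c3,st3)[0]-o[2]]
s=least_squares(r,[.46,.14,.055]);print('tare',s.x.round(4),s.fun.round(1))
```

```text
pan [[494.0, 20.0], [407.0, 188.0], [193.0, 165.0], [171.0, -36.0]]
scoop [0.6128 0.2085 0.1193] [ 0.  -0.8  1.8  0.9 -1.8  0.9  0.  -1.8]
in pan [-0.0038 -0.0029  0.    ]
tare [0.462  0.1445 0.0522] [ 0.4  0.3 -0.9 -0.6 -0.7  0.5]
```

Run:
```python
from h import *
R=plan([[.50,.17,.26],[.4515,.145,.116]])
print('press dir',(R.T@[.276,-.011,-.961]).round(3))
```

```text
t 25.1 pos [0.6134 0.2088 0.2189] rot [-179.95   33.7  -173.17] j [ 16.3  -9.8 116.9  -8.3  39.9 -75.7] F [ 0.4 -0.8 -0.2] gap 0.043
[0.5, 0.17, 0.26] 3 x [0.0249, -0.0084, -0.0331]
[0.4515, 0.145, 0.116] 4 x [0.0306, -0.0047, 0.0229]
press dir [ 0.306 -0.043  0.951]
```

Request:
arm_command(plan=[0.0249,-0.0084,-0.0331,0,0.0249,-0.0084,-0.0331,0,0.0249,-0.0084,-0.0331,0,0.0306,-0.0047,0.0229,0,0.0306,-0.0047,0.0229,0,0.0306,-0.0047,0.0229,0,0.0306,-0.0047,0.0229,0,0,0,0,0,0,0,0,0], grip=1.0, grip_force=20)

```text
t: 26.0
eef_pos: [0.4516, 0.145, 0.1152]
eef_rot: [-179.9, 33.6, -173.2]
wrist_force: [1.1, -0.6, 1.1]
finger_gap: 0.0001
```

Run:
```python
from h import *
from bench import manip,camera
import cv2,pickle
plan([[.4515,.145,.116],[.466,.1445,.065]],vmax=.01)
st=manip.get_state(); c=camera("wrist"); pickle.dump((st,c),open("w7.pkl","wb"))
s=camera("side")['image'][150:220,240:360]
im=np.hstack([c["image"][150:350,200:440].repeat(2,0).repeat(2,1)[:300],cv2.resize(s,None,fx=2.6,fy=2.6,interpolation=cv2.INTER_CUBIC)[:182].repeat(1,0) if False else cv2.copyMakeBorder(cv2.resize(s,(312,182),interpolation=cv2.INTER_CUBIC),0,118,0,0,cv2.BORDER_CONSTANT)])
cv2.imwrite("pics/w7.png",im[:,:,::-1]); print(im.shape)
print('key',projw([[.462,.1445,.0522]],c,st),'TCP',projw([st['eef_pos']],c,st))
```

```text
t 26.0 pos [0.4516 0.145  0.1152] rot [-179.93   33.57 -173.18] j [ 13.5 -30.8 142.6  -6.6  35.  -79. ] F [ 1.1 -0.6  1.1] gap 0.0001
[0.4515, 0.145, 0.116] 1 x [-0.0004, 0.0, -0.0008]
[0.466, 0.1445, 0.065] 6 x [0.0027, -0.0004, 0.0084]
(300, 792, 3)
key [[314.02293594 181.3772058 ]] TCP [[316.61504283 258.71672485]]
```

View pics/w7.png

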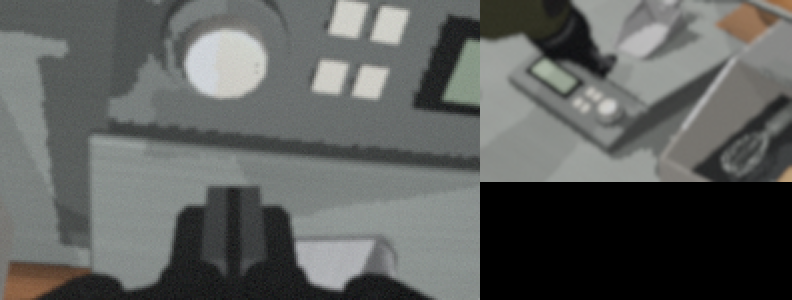

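Key at crop (226,63), which is full-frame (313,181.5). The prediction was (314,181), so it's on target. Pressing.

Request:
arm_command(plan=[0.0049,-0.0006,0.0152,0,0.0049,-0.0006,0.0152,0,0.0049,-0.0006,0.0152,0,0.0012,-0.0001,0.0038,0,0.0012,-0.0001,0.0038,0,0,0,0,0])

```text
t: 26.7
eef_pos: [0.4688, 0.1454, 0.0643]
eef_rot: [-180.0, 33.9, -173.2]
wrist_force: [-0.7, 0.5, 2.0]
finger_gap: -0.0
```

Request:
arm_command(plan=[0.0009,-0.0001,0.0028,0,0,0,0,0])

```text
t: 26.9
eef_pos: [0.4695, 0.1453, 0.0614]
eef_rot: [-180.0, 33.9, -173.2]
wrist_force: [0.4, -0.9, 4.1]
finger_gap: 0.0002
```

Request:
arm_command(plan=[0.0009,-0.0001,0.0028,0,0,0,0,0])

```text
t: 27.1
eef_pos: [0.4704, 0.1453, 0.0586]
eef_rot: [-180.0, 33.9, -173.2]
wrist_force: [-0.9, -0.5, 8.0]
finger_gap: 0.0001
```

Request:
arm_command(plan=[0.0005,0,0.0014,0,0,0,0,0,0,0,0,0])

```text
t: 27.4
eef_pos: [0.4709, 0.1454, 0.0582]
eef_rot: [-180.0, 33.9, -173.2]
wrist_force: [-13.3, -2.3, 18.9]
finger_gap: -0.0
```

The key bottomed out. Backing off, turning the tool back, and heading for the bar.

Request:
arm_command(plan=[-0.006,0,-0.019,0,-0.0122,0.0014,-0.038,0,-0.0122,0.0014,-0.038,0,0,0,-0.045,0,0,0,-0.03,0,0,0,0,0])

```text
t: 28.0
eef_pos: [0.4008, 0.1402, 0.219]
eef_rot: [180.0, 34.2, -173.2]
wrist_force: [0.3, 0.2, -0.3]
finger_gap: -0.0002
```

Request:
arm_command(plan=[0,0,0,0.1492,0,0,0,0.1492,0,0,0,0.1492,0,0,0,0.1492,0,0,0,0.1492,0,0,0,0.1492,0,0,0,0.1492,0,0,0,0.1492,0,0,0,0.1492,0,0,0,0.1492], grip=0.65)

```text
t: 29.0
eef_pos: [0.3996, 0.1395, 0.2109]
eef_rot: [146.6, 2.4, 100.3]
wrist_force: [0.1, 0.1, -0.2]
finger_gap: 0.0298
```

Request:
arm_command(plan=[0,0,0,0.1492,0,0,0,0])

```text
t: 29.2
eef_pos: [0.3997, 0.1395, 0.2111]
eef_rot: [146.6, -2.1, 93.4]
wrist_force: [-0.3, 0.1, 0.2]
finger_gap: 0.0299
```

Run:
```python
from h import *
plan([[.43,0,.40],[.4466,-.2158,.4051],[.4978,-.2103,.3321]])
```

```text
t 29.2 pos [0.3997 0.1395 0.2111] rot [146.59  -2.14  93.43] j [ 14.9 -48.2 142.1  -5.7  53.   14.2] F [-0.3  0.1  0.2] gap 0.0299
[0.43, 0, 0.4] 6 x [-0.0223, 0.0209, -0.025]
[0.4466, -0.2158, 0.4051] 5 x [-0.0432, 0.0021, -0.0018]
[0.4978, -0.2103, 0.3321] 2 x [-0.0002, 0.0014, 0.0446]
```

Run:
```python
from h import *
plan([[.46,.03,.40],[.4466,-.2158,.4051]])
```

```text
t 29.2 pos [0.3997 0.1395 0.2111] rot [146.59  -2.14  93.43] j [ 14.9 -48.2 142.1  -5.7  53.   14.2] F [-0.3  0.1  0.2] gap 0.0299
[0.46, 0.03, 0.4] 6 x [-0.0176, 0.0252, -0.0219]
[0.4466, -0.2158, 0.4051] 6 x [-0.0407, -0.0026, -0.0046]
```

Request:
arm_command(plan=[-0.0176,0.0252,-0.0219,0,-0.0176,0.0252,-0.0219,0,-0.0176,0.0252,-0.0219,0,-0.0176,0.0252,-0.0219,0,-0.0176,0.0252,-0.0219,0,-0.0176,0.0252,-0.0219,0])

```text
t: 29.8
eef_pos: [0.4604, 0.0292, 0.4023]
eef_rot: [146.5, -2.1, 93.6]
wrist_force: [0.1, -0.7, -0.9]
finger_gap: 0.03
```

Request:
arm_command(plan=[-0.0407,-0.0026,-0.0046,0,-0.0407,-0.0026,-0.0046,0,-0.0407,-0.0026,-0.0046,0,-0.0407,-0.0026,-0.0046,0,-0.0407,-0.0026,-0.0046,0,-0.0407,-0.0026,-0.0046,0,0,0,0,0,0,0,0,0])

```text
t: 30.6
eef_pos: [0.4463, -0.2165, 0.4058]
eef_rot: [146.5, -2.3, 93.4]
wrist_force: [0.1, 0.4, -0.7]
finger_gap: 0.0301
```

Run:
```python
from h import *
from bench import manip,camera
import pickle
plan([[.4466,-.2158,.4051],[.4978,-.2103,.3321]])
st=manip.get_state(); c=camera("wrist"); pickle.dump((st,c),open("w8.pkl","wb")); g=c['image'].mean(2)
R=rot(st['eef_rot']); b=np.array([.4978,-.2103,.3321])-.006*R[:,2]
print(projw([b,b+R[:,0]*.04],c,st).round(1).tolist())
for r in (140,165,190,215): print(r,g[r-3:r+4,290:345].mean(0).round(0).astype(int).tolist())
```

```text
t 30.6 pos [ 0.4463 -0.2165  0.4058] rot [146.48  -2.3   93.42] j [-46.7 -32.1 115.5  27.2  76.7 -51. ] F [ 0.1  0.4 -0.7] gap 0.0301
[0.4466, -0.2158, 0.4051] 1 x [0.0007, -0.0001, 0.0008]
[0.4978, -0.2103, 0.3321] 2 x [-0.0002, 0.0013, 0.0446]
[[319.6, 204.9], [319.7, 153.7]]
140 [42, 43, 42, 42, 43, 42, 42, 52, 61, 73, 82, 86, 89, 86, 88, 86, 88, 87, 85, 86, 86, 86, 85, 86, 86, 87, 86, 87, 81, 69, 61, 67, 75, 79, 77, 70, 75, 86, 97, 105, 114, 119, 126, 131, 132, 134, 133, 132, 128, 124, 116, 111, 116, 122, 124]
165 [42, 44, 45, 42, 42, 44, 42, 47, 56, 66, 78, 88, 89, 88, 86, 87, 86, 87, 87, 88, 86, 88, 87, 86, 86, 86, 85, 87, 83, 73, 64, 64, 74, 76, 78, 74, 76, 84, 95, 105, 112, 119, 124, 130, 133, 132, 133, 132, 130, 124, 117, 113, 115, 120, 122]
190 [44, 45, 43, 43, 46, 44, 45, 43, 51, 60, 72, 80, 85, 88, 88, 86, 86, 87, 86, 87, 88, 86, 86, 87, 88, 87, 88, 87, 85, 76, 70, 70, 83, 93, 86, 76, 74, 84, 94, 104, 110, 119, 123, 128, 130, 132, 133, 132, 130, 123, 117, 114, 115, 121, 123]
215 [43, 44, 44, 44, 44, 43, 43, 46, 46, 53, 61, 74, 84, 87, 88, 88, 87, 88, 87, 87, 88, 87, 87, 87, 87, 88, 87, 88, 86, 81, 71, 66, 77, 89, 86, 79, 81, 93, 108, 118, 129, 138, 146, 152, 155, 155, 154, 151, 145, 137, 124, 114, 115, 119, 124]
```

The bar's centre is at column 333 against 320 predicted, i.e. about 9.5 mm further along tool y (flap nearly at its stop). I'll correct for that and grip.

Request:
arm_command(plan=[0,0.012,0,0,0,0,0.03,0,0,0,0.03,0,0,0,0.02,0,0,0,0.015,0,0,0,0,0,0,0,0,0])

```text
t: 31.35
eef_pos: [0.5095, -0.2078, 0.336]
eef_rot: [146.3, -2.2, 93.6]
wrist_force: [0.3, -0.0, -0.0]
finger_gap: 0.0296
```

Request:
arm_command(plan=[0,0,0,0,0,0,0,0,0,0,0,0,0,0,0,0], grip=1.0, grip_force=30)

```text
t: 31.75
eef_pos: [0.5091, -0.2089, 0.337]
eef_rot: [146.2, -2.2, 93.5]
wrist_force: [-2.0, 3.0, 4.0]
finger_gap: 0.0104
```

Run:
```python
from h import *
from bench import manip
R=plan([]);st=manip.get_state()
for d in (.006,.012,.018):
    b=st['eef_pos']-d*R[:,2]; e=np.arctan2(b[2]-.146,.5885-b[0]); print(d,b.round(4),np.hypot(b[2]-.146,.5885-b[0]).round(4),e+.438)
```

```text
t 31.75 pos [ 0.5091 -0.2089  0.337 ] rot [146.23  -2.17  93.47] j [-39.7 -25.  117.4  26.4  65.4 -48.9] F [-2.  3.  4.] gap 0.0104
0.006 [ 0.5058 -0.2093  0.3419] 0.2127 1.609379473846439
0.012 [ 0.5025 -0.2097  0.3469] 0.2186 1.6042610316136778
0.018 [ 0.4992 -0.2101  0.3519] 0.2245 1.5994111072897612
```

```bash
python3 -c "
from h import *
from bench import manip
R=rot(manip.get_state()['eef_rot'])
print(arc(np.linspace(1.605,0,24),R).tolist())"
```

```text
[[-0.0001, -0.0147, -0.0022], [-0.0001, -0.0148, -0.0012], [-0.0001, -0.0149, -0.0002], [-0.0002, -0.0148, 0.0009], [-0.0002, -0.0147, 0.0019], [-0.0003, -0.0146, 0.0029], [-0.0003, -0.0143, 0.0039], [-0.0003, -0.014, 0.0049], [-0.0004, -0.0136, 0.0059], [-0.0004, -0.0132, 0.0068], [-0.0004, -0.0127, 0.0077], [-0.0005, -0.0121, 0.0086], [-0.0005, -0.0115, 0.0094], [-0.0005, -0.0108, 0.0102], [-0.0005, -0.0101, 0.0109], [-0.0005, -0.0093, 0.0116], [-0.0006, -0.0084, 0.0122], [-0.0006, -0.0076, 0.0128], [-0.0006, -0.0067, 0.0133], [-0.0006, -0.0057, 0.0137], [-0.0006, -0.0048, 0.0141], [-0.0006, -0.0038, 0.0144], [-0.0006, -0.0027, 0.0146]]
```

Request:
arm_command(plan=[-0.0001,-0.0147,-0.0022,0,-0.0001,-0.0148,-0.0012,0,-0.0001,-0.0149,-0.0002,0,-0.0002,-0.0148,0.0009,0,-0.0002,-0.0147,0.0019,0,0,0,0,0])

```text
t: 32.35
eef_pos: [0.4444, -0.2122, 0.2924]
eef_rot: [146.6, -2.2, 93.4]
wrist_force: [-5.3, 1.9, 3.0]
finger_gap: 0.0105
```

Request:
arm_command(plan=[-0.0003,-0.0146,0.0029,0,-0.0003,-0.0143,0.0039,0,-0.0003,-0.014,0.0049,0,-0.0004,-0.0136,0.0059,0,0,0,0,0])

```text
t: 32.85
eef_pos: [0.4076, -0.2139, 0.2452]
eef_rot: [146.6, -2.3, 93.3]
wrist_force: [0.2, -0.3, -2.4]
finger_gap: 0.0107
```

```bash
cat > ck.py <<'E'
from h import *
from bench import manip
R=plan([]);st=manip.get_state()
b=st['eef_pos']-.006*R[:,2]; e=np.arctan2(b[2]-.146,.5885-b[0]); print(b.round(4),np.hypot(b[2]-.146,.5885-b[0]).round(4),'a',e+.438)
F=st['wrist_force'];print('radial F (out +)',-F[0]*np.cos(e)+F[2]*np.sin(e),'tang',F[0]*np.sin(e)+F[2]*np.cos(e))
print('out 1mm in tool',(R.T@[-.001*np.cos(e),0,.001*np.sin(e)]).round(5))
E
python3 ck.py
```

```text
t 32.85 pos [ 0.4076 -0.2139  0.2452] rot [146.62  -2.27  93.33] j [-51.  -35.3 132.3  30.5  66.8 -61.8] F [ 0.2 -0.3 -2.4] gap 0.0107
[ 0.4044 -0.2143  0.2502] 0.2116 a 0.9529848056229022
radial F (out +) -1.385277110022322 tang -1.9912379334439911
out 1mm in tool [ 7.0e-05 -4.6e-04 -8.9e-04]
```

Almost no force, following well. I'll continue from a ≈ 0.97.

Request:
arm_command(plan=[-0.0004,-0.0132,0.0068,0,-0.0004,-0.0127,0.0077,0,-0.0005,-0.0121,0.0086,0,-0.0005,-0.0115,0.0094,0,-0.0005,-0.0108,0.0102,0,0,0,0,0])

```text
t: 33.45
eef_pos: [0.3822, -0.2152, 0.1769]
eef_rot: [146.5, -2.2, 93.3]
wrist_force: [2.0, -3.5, -2.3]
finger_gap: 0.0102
```

Request:
arm_command(plan=[-0.0005,-0.0101,0.0109,0,-0.0005,-0.0093,0.0116,0,-0.0006,-0.0084,0.0122,0,-0.0006,-0.0076,0.0128,0,0,0,0,0])

```text
t: 33.95
eef_pos: [0.3802, -0.2153, 0.1187]
eef_rot: [146.3, -2.2, 93.3]
wrist_force: [4.8, -2.7, -1.3]
finger_gap: 0.0103
```

```bash
python3 ck.py
```

```text
t 33.95 pos [ 0.3802 -0.2153  0.1187] rot [146.34  -2.24  93.3 ] j [-55.1 -31.1 142.5  35.8  56.8 -74.6] F [ 4.8 -2.7 -1.3] gap 0.0103
[ 0.3768 -0.2157  0.1237] 0.2128 a 0.33291056602101227
radial F (out +) -4.659136904850931 tang -1.7634561073455406
out 1mm in tool [ 5.0e-05 -8.9e-04 -4.6e-04]
```

Request:
arm_command(plan=[-0.0006,-0.0067,0.0133,0,-0.0006,-0.0057,0.0137,0,-0.0006,-0.0048,0.0141,0,0,0,0,0])

```text
t: 34.35
eef_pos: [0.3887, -0.2147, 0.0753]
eef_rot: [146.4, -2.3, 93.3]
wrist_force: [3.1, -3.0, -1.2]
finger_gap: 0.0104
```

Request:
arm_command(plan=[-0.0006,-0.0038,0.0144,0,0,0,0,0])

```text
t: 34.55
eef_pos: [0.3935, -0.2144, 0.0614]
eef_rot: [146.4, -2.3, 93.4]
wrist_force: [3.2, -2.0, -0.9]
finger_gap: 0.0106
```

```bash
python3 ck.py
```

```text
t 34.55 pos [ 0.3935 -0.2144  0.0614] rot [146.38  -2.25  93.36] j [-53.1 -22.6 143.4  40.   48.3 -80.1] F [ 3.2 -2.  -0.9] gap 0.0106
[ 0.3902 -0.2148  0.0664] 0.2137 a 0.056405449575274214
radial F (out +) -2.6788918852610224 tang -2.016962650819812
out 1mm in tool [ 4.0e-05 -9.8e-04 -2.0e-04]
```

Request:
arm_command(plan=[-0.0005,-0.002,0.0095,0,0,0,0,0])

```text
t: 34.75
eef_pos: [0.397, -0.2142, 0.0526]
eef_rot: [146.4, -2.3, 93.4]
wrist_force: [2.3, -1.8, -1.4]
finger_gap: 0.0104
```

Request:
arm_command(plan=[-0.0001,-0.0007,0.004,0,0,0,0,0])

```text
t: 34.95
eef_pos: [0.3984, -0.2142, 0.0495]
eef_rot: [146.4, -2.2, 93.4]
wrist_force: [0.3, -2.6, -1.8]
finger_gap: 0.0107
```

```bash
python3 ck.py
```

```text
t 34.95 pos [ 0.3984 -0.2142  0.0495] rot [146.39  -2.22  93.43] j [-52.4 -20.3 143.2  41.2  46.3 -81.5] F [ 0.3 -2.6 -1.8] gap 0.0107
[ 0.3951 -0.2146  0.0545] 0.214 a -0.0039596027829471026
radial F (out +) 0.5267588620852139 tang -1.7073753256756001
out 1mm in tool [ 4.0e-05 -9.9e-04 -1.4e-04]
```

Request:
arm_command(plan=[-0.0001,-0.0004,0.0025,0,0,0,0,0])

```text
t: 35.15
eef_pos: [0.3992, -0.2141, 0.0478]
eef_rot: [146.4, -2.2, 93.5]
wrist_force: [-7.5, -0.2, 3.8]
finger_gap: 0.0101
```

Request:
arm_command(plan=[-0.0001,-0.0004,0.0025,0,0,0,0,0])

```text
t: 35.35
eef_pos: [0.4001, -0.2144, 0.0467]
eef_rot: [146.5, -2.2, 93.7]
wrist_force: [-26.5, 3.4, 22.4]
finger_gap: 0.0105
```

The flap is on its stop. I'll open, pausing so the bar is free, then back away.

Request:
arm_command(plan=[0,0,-0.0015,0,0,0,0,0,0,0,0,0,0,0,0,0], grip=0.7)

```text
t: 35.75
eef_pos: [0.3997, -0.214, 0.0465]
eef_rot: [146.4, -2.2, 93.5]
wrist_force: [-0.4, -1.3, 0.7]
finger_gap: 0.0258
```

Request:
arm_command(plan=[0,0,-0.01,0,0,0,-0.015,0,0,0,-0.025,0,0,0,-0.04,0,0,0,-0.045,0,0,0,-0.045,0,0,0,-0.045,0,0,0,0,0,0,0,0,0])

```text
t: 36.65
eef_pos: [0.2756, -0.2297, 0.2348]
eef_rot: [146.3, -2.1, 93.3]
wrist_force: [0.1, -1.2, -0.5]
finger_gap: 0.0257
```

Run:
```python
from h import *
from bench import manip,camera
import cv2,pickle
plan([])
st=manip.get_state(); c=camera("wrist"); pickle.dump((st,c),open("w9.pkl","wb"))
s=camera("side")['image'][130:290,220:480]; d=camera("scene")['image'][130:310,230:430]
im=np.hstack([cv2.resize(s,(430,264),interpolation=cv2.INTER_CUBIC),cv2.resize(d,(370,333),interpolation=cv2.INTER_CUBIC)[:264]])
im=np.vstack([im,np.hstack([cv2.resize(c['image'],(480,300)),np.zeros((300,320,3),np.uint8)])])
cv2.imwrite("pics/end.png",im[:,:,::-1]);print(im.shape)
side=dict(fov_y=54.90660972634597,cx=316.6617277422863,cy=196.9551325553335,eye=np.array([-0.32768659,-0.67946372,0.98474979]),rotation=[-130.13480889,-0.60600286,-48.54749595])
q=[.5785,-.2066,.0466]
for a in (0,.06,.12): print(a,((proj(place([flapbar(a,.213,.06),flapbar(a,.213,-.06)],q),side)-[220,130])*[430/260,264/160]).round(0).tolist(),(projw(place([flapbar(a,.213,.06),flapbar(a,.213,-.06)],q),c,st)*.75+[0,264]).round(0).tolist())
```

```text
t 36.65 pos [ 0.2756 -0.2297  0.2348] rot [146.33  -2.06  93.34] j [-74.6 -49.  140.3  33.5  83.9 -79.5] F [ 0.1 -1.2 -0.5] gap 0.0257
(564, 800, 3)
0 [[197.0, 180.0], [247.0, 208.0]] [[238.0, 352.0], [238.0, 426.0]]
0.06 [[196.0, 177.0], [247.0, 206.0]] [[239.0, 352.0], [240.0, 428.0]]
0.12 [[195.0, 174.0], [246.0, 203.0]] [[241.0, 352.0], [242.0, 431.0]]
```

View pics/end.png

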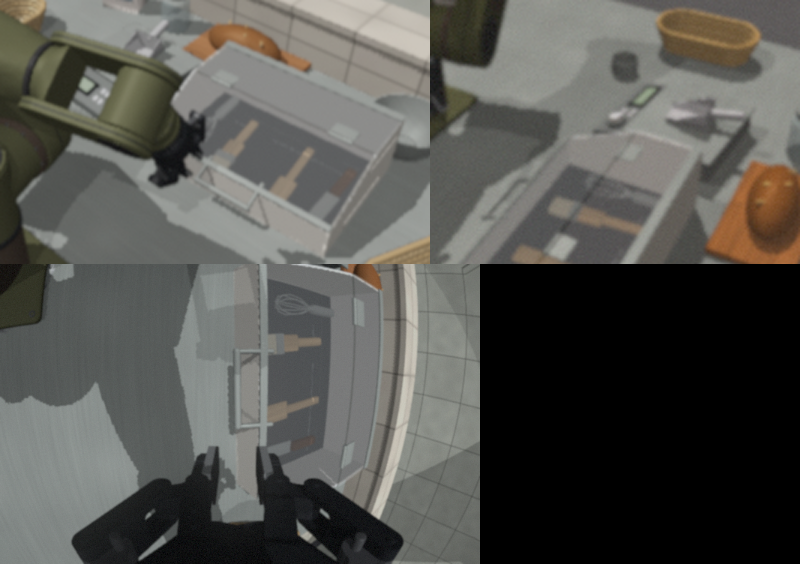

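The flap is shut: in the wrist view the bar runs from (238,350) to (238,426), matching a = 0. The scoop is on the pan, four tools are in the bin, and the arm is clear. Handing in.

```bash
python3 -c "
from bench import workorder
print(workorder.hand_in())"
```

```text
the job is handed in; nothing more can be done
None
```

The job is done and handed in at about 37 s of the 72 s allowed; the hand-in gives no verdict.

I lifted the flap to about 1.6 rad, took the scoop by its handle and laid it bowl up on the pan. Then I let go, pressed the tare key until it bottomed out, and shut the flap. The commands offer no tilt, so I got the 34° forward tilt by driving the arm against its reach limit.

**Last checks:**
- **Scoop:** it measured about 4 mm (x) and 3 mm (y) from the pan's middle and looked flat. I took that after releasing it, before the tare press. The final pictures still show it on the pan.
- **Tare key:** the force rose past its 5 N full-down load to about 19 N, then I backed off. I did not separately confirm that it came back up.
- **Flap:** it was pressed onto its stop, and in the last pictures the bar lies where it should when shut.
- **Other tools and bench:** the tools I could make out are still in the bin (the wrist picture shows all four). The basket and dough cutter in view look unmoved. The arm is clear with next to no wrist force.

**Disagreements:**
- While I lifted the flap, the wrist force reached about 25 N because my first estimate of its angle was slightly off. I corrected that on the way.
- When I went back to the bar, it was about 9 mm farther than predicted, so the flap was nearly at its stop.

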